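# Slide the coffee scale home into its corner guide

### The job

Gently push the black coffee scale along the table with the fingers until it sits fully home and square in the wooden corner guide: its rear edge (the end away from the display) against the back rail and its left long side against the side rail. Only push it, never grip, tip or lift it, and leave the tamper, the shaker and the two cups where they stand.

Things in the scene. Friction and masses are not known exactly. Their poses are not given: they have to be found in the camera images.
- coffee_scale: flat black coffee scale, loose, 190 (own x) x 130 (y) x 30 mm, 0.4-0.6 kg; origin: centre of its underside. Own -x: front end with lit display, +x: rear end, +y: left long side. Front 58 mm is a step 16 mm high, the rest 29 mm. Every side can be pushed 4 to 15 mm above the table (2 to 7 N friction). Starts up to 0.3 rad askew, right of the guide and nearer the robot, free table between
- corner_guide: fixed L of two brown wooden rails 18 mm thick, 24 mm high, yaw within 0.2 rad. Origin: inner corner of the L at table height. Back rail: inner face in own plane x = 0, from the corner 110 mm to own -y. Side rail: inner face in own plane y = 0, from the corner 170 mm to own -x (towards the robot). The scale is home with its origin at own x = -95, y = -65 mm and its axes along the guide's
- tamper: bystander: coffee tamper, white-grey base and turned brown handle, 58 mm across, 94 mm tall, upright; origin at the centre of its underside
- cocoa_shaker: bystander: round steel shaker with a white lid, 61 mm across, 82 mm tall; origin at the centre of its underside
- espresso_cup: bystander: small white cup with a handle, 61 x 79 x 56 mm tall; origin at the centre of its underside extents
- blue_cup: bystander: small dark blue cup with a handle, 63 x 93 x 53 mm tall; origin at the centre of its underside extents

How it is judged:
By the outcome, as a careful person would: the job done as asked, in the order asked, and still so for the second after the job is handed in, with the robot touching nothing.
It also fails if it takes over 64 s, if anything falls off the work surface, if the arm or the gripper's body presses on something with over 40 N, if the wrist force passes 120 N, or if a joint passes its speed limit or range.

### The arm

A 7-joint arm with a two-finger parallel gripper is mounted at the origin on a cart in front of the work surface, level with it; the furniture and walls round the work are solid. World frame = base frame: x ahead of the robot, y to its left, z up, the work surface at z = 0. Lengths are in m, angles in rad, forces in N, time in s.
With the tool pointing down it reaches from about 0.425 to 0.925 m from the base axis. Payload 6.8 kg.
Tool frame: the origin (TCP) lies midway between the tips of the shut fingers; the grasp point (between the pads) lies 19 mm behind it; x points along the fingers, y is the direction in which the jaws open and shut, and the axes are right-handed (so a half turn about x gives the same grasp; the last joint's range is limited). The gripper opens to 88 mm and grips with 3 to 60 N. Pads are 20 mm wide; open, the fingers measure 115 mm over their backs; the gripper's body (75 mm by 178 mm) begins 61 mm behind the grasp point.
Start: joints at [-1.426, 0.477, 0.022, 1.555, -0.011, 1.109, -0.083], TCP at [0.169, 0.654, 0.194] pointing down, gripper open.
Joint ranges: [-2.96, 2.96], [-0.34, 2.1], [-1.41, 1.46], [0.24, 2.44], [-1.37, 4.51], [0.17, 1.92], [-2.96, 2.96]. Speed limits (rad/s): [2.39, 2.39, 3.14, 3.14, 3.14, 3.14, 3.14].

### API

Orientations are given as a unit quaternion [x, y, z, w].
In Python, from rig import bot gives the robot as it stands.
- The arm moves only by the tool step_arm, never from a script. Its argument "increments" is one flat list of numbers, 5 for each row, row after row: the finger opening in cm, from 0 to 8.78, then the shift along the tool's x, y, z in cm, then the turn about the tool's x in rad. A call has exactly 10 rows; each row is the pose to reach, as a shift and turn from the pose commanded when the call began, along the tool's axes at that moment; what a row does not reach only later rows make up. A row lasts 1/10 s, in which the tool goes at most 50 mm and 8.59 degrees, less where a joint would pass 70% of its speed; a pose out of reach is approached as far as the arm can. A call with a gripper value outside its range is refused whole. The fingers move at their own pace and stop on an object; "newtons" is the grip in N (left out, the last holds). Time passes only in rows, so rows that repeat a pose let the fingers close, or fill a call up. It gives the time, the measured TCP pose, the force and the opening at its end, in the units of the state.
- bot.get_obs(): the state, without advancing time (a new reading comes with each control period).
- bot.capture(name): name is "scene" or "side" or "wrist"; returns the picture (400x640x3 uint8, red, green, blue); there is no depth.
- bot.camera_model(name): a dict with "mtx" (3x3 intrinsics, pixels), "R" (3x3) and "t" (3): a world point X has camera coordinates R X + t; the wrist camera has in their place "tool_from_camera" (4x4, takes a point from camera to tool coordinates, whose origin is the TCP and whose axes are the tool frame's). Camera axes: x right, y down, z forward; pixel columns grow to the right and rows downward; lengths in m; the calibration is good to about 2 mm. A picture is of the moment at which its call begins: read the wrist's pose just before it. camera_model takes no time and is no camera call.
- bot.sign_off(): hands the job in, once; it reports no verdict.
Trained networks look in the newest picture that a camera, given by its name, has taken for a name from the list of things; names that differ only in an ending like _2 or _b are one class to them, and where a whole thing is asked for, a point or a joint stands for the part that bears it (a point fixed in the world has none). Each returns a list of dicts, best first, with "confidence" (0 to 1); they miss things now and then, are a little off and sometimes report something else, mostly with a low value. They report only what shows in the picture. A call takes as long as a camera call.
- bot.look_for(camera, thing): "centre" ([x, y, z] in m, in the coordinates of the camera as it stood for that picture, good to about 4 mm: the middle of the surface that is visible of it).
- bot.mark_of(camera, thing): "centre" ([x, y, z] in m, in the coordinates of the camera as it stood for that picture, good to about 4 mm: a listed point, or the origin of a listed thing).
The state is a dict: "time": time; "joints": joint angles; "dq": joint speeds; "effort": joint torques, N m; "position": TCP position; "tcp_rot": TCP orientation; "force": force on the tool from outside, world axes, zero at the start; "torque": the same for the moment, N m; "width": opening from 0.0 (shut) to 1.0 (fully open).
Only numpy, scipy, OpenCV 4.12 (cv2) and the standard library are available. Lean on these libraries where they do the work, as an engineer would, in place of code of your own. Each camera call takes 0.05 s, during which the arm holds its last target.

## Working session

There is one attempt and no reset: what is moved stays moved. The work goes in short steps, Python scripts to look and compute and a tool call to move; the robot and the scene stay as the last step left them, time stands still between calls to the robot, and variables do not carry over. Pictures are saved under pics/ and viewed, and the job is handed in when it is done.

Besides the shell and the picture viewer there is one more tool, called after "Emit:" in YAML: its name, and indented under it one key for each argument. step_arm: Moves the arm, as the interface text tells. Its arguments: {"type":"object","properties":{"increments":{"type":"array"},"newtons":{"type":"number"}},"required":["increments"]}

```bash
mkdir -p pics; ls
python3 - <<'E'
from rig import bot
import cv2,numpy as np
o=bot.get_obs()
for k,v in o.items(): print(k,np.round(v,3))
for n in ("scene","side"):
    p=bot.capture(n); cv2.imwrite(f"pics/{n}0.png",p[:,:,::-1])
    m=bot.camera_model(n); print(n,np.round(m['mtx'],1).tolist()); R=np.array(m['R']);t=np.array(m['t']);print(np.round(R,3).tolist(),-R.T@t)
    for th in ("coffee_scale","corner_guide","tamper","cocoa_shaker","espresso_cup","blue_cup"):
        for d in bot.mark_of(n,th)[:2]:
            print(n,th,round(d['confidence'],2),np.round(R.T@(np.array(d['centre'])-t),3))
print(bot.get_obs()['time'])
E
```

```text
pics
time 0.0
joints [-1.426  0.478  0.022  1.556 -0.012  1.109 -0.083]
dq [ 0.001 -0.001 -0.002 -0.    -0.001  0.001  0.001]
effort [-0.0000e+00 -5.8287e+01  1.5350e+00 -2.7259e+01 -5.4000e-02  1.7000e-02
  0.0000e+00]
position [0.169 0.653 0.193]
tcp_rot [ 0.088  0.702 -0.09   0.701]
force [-0.381  0.376 -0.276]
torque [ 0.043 -0.007 -0.006]
width 1.001
scene [[483.6, 0.0, 315.8], [0.0, 483.6, 199.2], [0.0, 0.0, 1.0]]
[[0.844, -0.536, -0.019], [-0.368, -0.553, -0.748], [0.39, 0.638, -0.664]] [ 0.06944006 -0.75672604  0.91272939]
scene coffee_scale 0.57 [ 0.567 -0.065  0.   ]
scene corner_guide 0.62 [ 0.73   0.158 -0.001]
scene tamper 0.57 [ 0.766 -0.116  0.001]
scene cocoa_shaker 0.92 [0.563 0.306 0.001]
scene espresso_cup 0.68 [ 0.378  0.223 -0.001]
scene blue_cup 0.6 [0.664 0.314 0.002]
side [[376.5, 0.0, 317.9], [0.0, 376.5, 207.8], [0.0, 0.0, 1.0]]
[[0.824, -0.566, -0.02], [-0.297, -0.401, -0.866], [0.483, 0.72, -0.499]] [ 0.14348473 -0.55314979  0.50067123]
side coffee_scale 0.92 [ 0.567 -0.057 -0.004]
side coffee_scale 0.27 [0.657 0.316 0.001]
side corner_guide 0.92 [ 0.73   0.162 -0.002]
side corner_guide 0.4 [ 0.561  0.306 -0.002]
side tamper 0.57 [ 0.763 -0.118 -0.001]
side cocoa_shaker 0.8 [ 0.562  0.308 -0.003]
side espresso_cup 0.91 [ 0.375  0.227 -0.005]
side blue_cup 0.78 [ 0.657  0.315 -0.   ]
0.7
```

View pics/scene0.png

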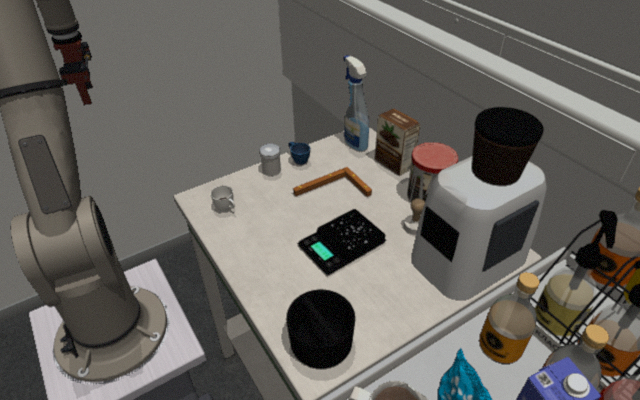

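View pics/side0.png

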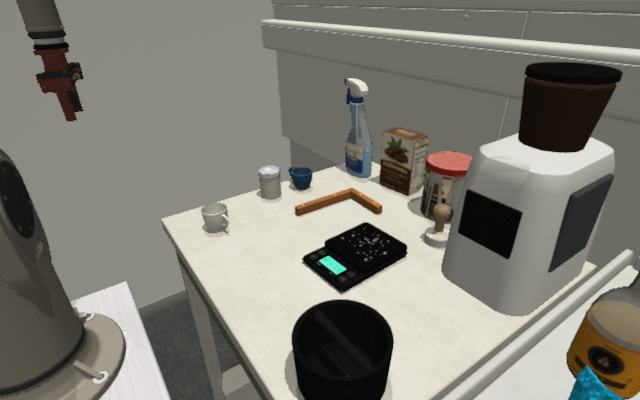

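The scene picture shows the scale at about (342,241), display on the robot side, and the guide with its corner near (345,175). The side picture agrees. I'll enlarge both to measure the yaws.

```bash
cat > h.py <<'E'
import numpy as np,cv2
from rig import bot
def cam(n):
    m=bot.camera_model(n); return np.array(m['mtx']),np.array(m['R']),np.array(m['t'])
def proj(n,X):
    K,R,t=cam(n); c=np.asarray(X,float)@R.T+t; p=c@K.T; return p[:,:2]/p[:,2:]
def unproj(n,px,z):
    K,R,t=cam(n); d=np.linalg.inv(K)@np.c_[np.atleast_2d(px),np.ones(len(np.atleast_2d(px)))].T
    d=(R.T@d).T; C=-R.T@t; s=(z-C[2])/d[:,2]; return C+d*s[:,None]
def place(x,y,yaw,P):
    c,s=np.cos(yaw),np.sin(yaw);P=np.asarray(P,float);return np.c_[x+c*P[:,0]-s*P[:,1],y+s*P[:,0]+c*P[:,1],P[:,2]]
SC=lambda z:[[-.095,-.065,min(z,.016)],[.095,-.065,z],[.095,.065,z],[-.095,.065,min(z,.016)]]
GU=[[0,0,.024],[0,-.11,.024],[.018,-.11,.024],[.018,.018,.024],[-.17,.018,.024],[-.17,0,.024]]
E
python3 - <<'E'
import cv2
for n,(x,y,w,h) in {"scene":(270,150,130,130),"side":(280,170,140,130)}.items():
    i=cv2.imread(f"pics/{n}0.png")[y:y+h,x:x+w]
    i=cv2.resize(i,None,fx=4.5,fy=4.5,interpolation=cv2.INTER_CUBIC)
    i=cv2.convertScaleAbs(i,alpha=1.3,beta=10)
    for k in range(0,w,10):
        cv2.putText(i,str(x+k),(int(k*4.5),8),0,.3,(0,0,255)); 
        cv2.line(i,(int(k*4.5),10),(int(k*4.5),15),(0,0,255))
    for k in range(0,h,10):
        cv2.putText(i,str(y+k),(0,int(k*4.5)+3),0,.3,(0,0,255))
        cv2.line(i,(20,int(k*4.5)),(25,int(k*4.5)),(0,0,255))
    cv2.imwrite(f"pics/{n}0z.png",i)
E
```

```text
(no output)
```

View pics/scene0z.png

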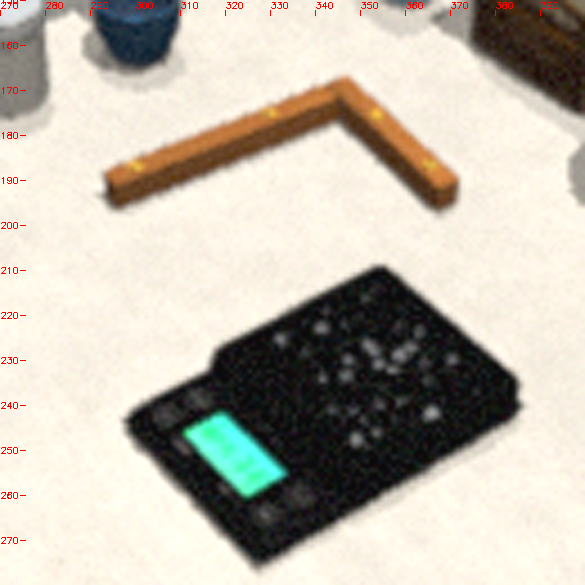

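View pics/side0z.png

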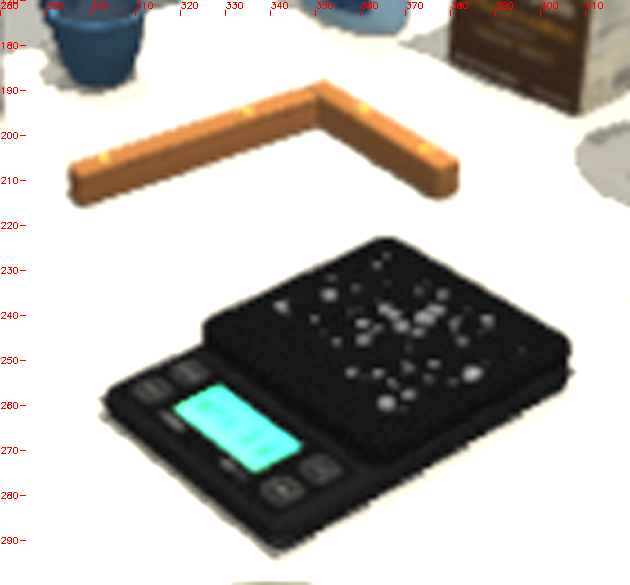

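```bash
cat >> h.py <<'E'
from scipy.optimize import minimize
def box(x0,x1,y0,y1,z0,z1): return [[x,y,z] for x in(x0,x1) for y in(y0,y1) for z in(z0,z1)]
SB=[box(-.095,-.037,-.065,.065,0,.016),box(-.037,.095,-.065,.065,0,.029)]
GB=[box(0,.018,-.11,.018,0,.024),box(-.17,.018,0,.018,0,.024)]
S=4
def sil(n,boxes,p,roi):
    x,y,w,h=roi; m=np.zeros((h*S,w*S),np.uint8)
    for b in boxes:
        q=(proj(n,place(*p,b))+.5-[x,y])*S-.5
        hull=cv2.convexHull((q*16).round().astype(np.int32)); cv2.fillConvexPoly(m,hull,1,shift=4)
    return cv2.resize(m.astype(np.float32),(w,h),interpolation=cv2.INTER_AREA)
def soft(img,kind,roi):
    x,y,w,h=roi; i=img[y:y+h,x:x+w].astype(np.float32)
    r,g,b=i[...,0],i[...,1],i[...,2]
    if kind=='guide': m=((r-b)>45)&(r>55)&(r-g>18)
    else: m=(i.max(2)<75)|((g-r)>60)
    m=m.astype(np.uint8)
    if kind!='guide': m=cv2.morphologyEx(m,cv2.MORPH_CLOSE,np.ones((7,7),np.uint8))
    k,l,st,_=cv2.connectedComponentsWithStats(m)
    j=1+np.argmax(st[1:,4]); return (l==j).astype(np.float32)
def fit(imgs,kind,p0,pad=12):
    boxes=GB if kind=='guide' else SB; D=[]
    for n,im in imgs.items():
        q=np.vstack([proj(n,place(*p0,b)) for b in boxes]); a=np.floor(q.min(0)-pad).astype(int);c=np.ceil(q.max(0)+pad).astype(int)
        roi=(a[0],a[1],*(c-a)); D.append((n,roi,soft(im,kind,roi)))
    f=lambda v:sum(np.abs(sil(n,boxes,(v[0]/1e3,v[1]/1e3,v[2]/1e2),r)-m).sum()/m.sum() for n,r,m in D)
    v0=np.array([p0[0]*1e3,p0[1]*1e3,p0[2]*1e2]); best=None
    for d in (-8,0,8):
        s=v0+[0,0,d]; r=minimize(f,s,method='Nelder-Mead',options=dict(initial_simplex=[s,s+[8,0,0],s+[0,8,0],s+[0,0,8]],xatol=.05,fatol=1e-4))
        if best is None or r.fun<best.fun: best=r
    return best.x[0]/1e3,best.x[1]/1e3,best.x[2]/1e2,best.fun
def rel(s,g):
    c,sn=np.cos(g[2]),np.sin(g[2]);dx,dy=s[0]-g[0],s[1]-g[1]
    return (c*dx+sn*dy)*1e3+95,(-sn*dx+c*dy)*1e3+65,s[2]-g[2]
E
python3 - <<'E'
from h import *
I={n:cv2.imread(f"pics/{n}0.png")[:,:,::-1] for n in("scene","side")}
for sel in (I,{"scene":I["scene"]},{"side":I["side"]}):
    s=fit(sel,'scale',(.567,-.061,.15)); g=fit(sel,'guide',(.73,.160,.1))
    print(np.round(s,4),np.round(g,4),np.round(rel(s,g),3))
E
```

```text
[ 0.5694 -0.0579  0.0572  0.1818] [ 0.735   0.1628 -0.0232  0.6721] [-6.54460e+01 -1.59462e+02  8.00000e-02]Traceback (most recent call last):
  File "<stdin>", line 4, in <module>
  File "h.py", line 42, in fit
    s=v0+[0,0,d]; r=minimize(f,s,method='Nelder-Mead',options=dict(initial_simplex=[s,s+[8,0,0],s+[0,8,0],s+[0,0,8]],xatol=.05,fatol=1e-4))
                    ~~~~~~~~^^^^^^^^^^^^^^^^^^^^^^^^^^^^^^^^^^^^^^^^^^^^^^^^^^^^^^^^^^^^^^^^^^^^^^^^^^^^^^^^^^^^^^^^^^^^^^^^^^^^^^^^^^^^^^^
    res = _minimize_neldermead(fun, x0, args, callback, bounds=bounds,
                               **options)
    fxr = func(xr)
    fx = function(np.copy(x), *(wrapper_args + args))
  File "h.py", line 39, in <lambda>
    f=lambda v:sum(np.abs(sil(n,boxes,(v[0]/1e3,v[1]/1e3,v[2]/1e2),r)-m).sum()/m.sum() for n,r,m in D)
               ~~~^^^^^^^^^^^^^^^^^^^^^^^^^^^^^^^^^^^^^^^^^^^^^^^^^^^^^^^^^^^^^^^^^^^^^^^^^^^^^^^^^^^^
  File "h.py", line 39, in <genexpr>
    f=lambda v:sum(np.abs(sil(n,boxes,(v[0]/1e3,v[1]/1e3,v[2]/1e2),r)-m).sum()/m.sum() for n,r,m in D)
                          ~~~^^^^^^^^^^^^^^^^^^^^^^^^^^^^^^^^^^^^^^^^
  File "h.py", line 22, in sil
    q=(proj(n,place(*p,b))+.5-[x,y])*S-.5
       ~~~~^^^^^^^^^^^^^^^
  File "h.py", line 6, in proj
    K,R,t=cam(n); c=np.asarray(X,float)@R.T+t; p=c@K.T; return p[:,:2]/p[:,2:]
          ~~~^^^
  File "h.py", line 4, in cam
    m=bot.camera_model(n); return np.array(m['mtx']),np.array(m['R']),np.array(m['t'])
ValueError: time passes only in moves, steps and waits
```

```bash
python3 - <<'E'
s=open('h.py').read()
s=s.replace("def cam(n):\n    m=bot","import functools\n@functools.lru_cache(None)\ndef cam(n):\n    m=bot")
s=s.replace("m=((r-b)>45)&(r>55)&(r-g>18)","m=(r>1.5*b)&(r-b>18)")
open('h.py','w').write(s)
E
cat >> h.py <<'E'
def overlay(n,im,ps,fn,roi,z=4):
    x,y,w,h=roi;i=cv2.resize(np.ascontiguousarray(im[y:y+h,x:x+w,::-1]),None,fx=z,fy=z,interpolation=cv2.INTER_CUBIC)
    for kind,p in ps:
        for b in (GB if kind=='guide' else SB):
            q=((proj(n,place(*p[:3],b))+.5-[x,y])*z).astype(int)
            for a in range(8):
                for k in (1,2,4):
                    if a^k>a: cv2.line(i,tuple(map(int,q[a])),tuple(map(int,q[a^k])),(0,255,255),1)
    cv2.imwrite(fn,i)
E
python3 - <<'E'
from h import *
I={n:cv2.imread(f"pics/{n}0.png")[:,:,::-1] for n in("scene","side")}
print(bot.get_obs()['time'])
for k,sel in enumerate((I,{"scene":I["scene"]},{"side":I["side"]})):
    s=fit(sel,'scale',(.567,-.061,.05)); g=fit(sel,'guide',(.73,.160,0))
    print(np.round(s,4),np.round(g,4),np.round(rel(s,g),3))
    if k==0:
        overlay("scene",I["scene"],[('scale',s),('guide',g)],"pics/o0.png",(270,150,140,130))
        overlay("side",I["side"],[('scale',s),('guide',g)],"pics/o1.png",(280,170,140,130))
E
```

```text
0.7
[ 0.5697 -0.0577  0.0684  0.1796] [ 0.7328  0.1616 -0.0082  0.415 ] [-6.63120e+01 -1.55562e+02  7.70000e-02]
[ 0.5685 -0.0585  0.0566  0.0851] [ 0.7333  0.1594 -0.0332  0.2352] [-6.24110e+01 -1.58273e+02  9.00000e-02]
[ 0.5696 -0.0556  0.062   0.0885] [ 0.7335  0.1612 -0.0305  0.173 ] [-6.22510e+01 -1.56752e+02  9.20000e-02]
```

View pics/o0.png

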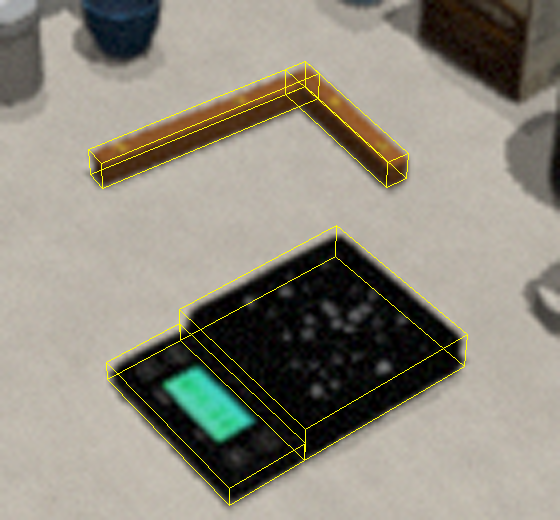

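View pics/o1.png

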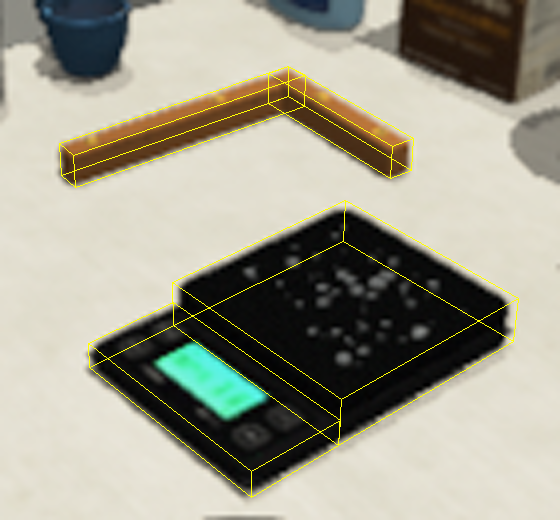

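```bash
cat >> h.py <<'E'
from scipy.spatial.transform import Rotation as Ro
def go(tgt,yaw_axis_y=None,obs=None):
    """print increments (cm, rad) from measured pose to world tgt; yaw_axis_y = wanted world heading of tool y (mod pi)"""
    o=obs or bot.get_obs(); R=Ro.from_quat(o['tcp_rot']).as_matrix()
    d=R.T@(np.array(tgt)-o['position'])*100
    h=np.arctan2(R[1,1],R[0,1]); out=0
    if yaw_axis_y is not None:
        dh=(yaw_axis_y-h+np.pi/2)%np.pi-np.pi/2; out=-dh  # tool x down
    print('t',o['time'],'pos',np.round(o['position'],4),'hy',round(h,3),'F',np.round(o['force'],1),'tilt',np.round(R[:,0],3),'w',round(o['width'],2)); print('shift cm',np.round(d,2),'turn',round(out,3))
E
python3 - <<'E'
from h import *
print('bin rim',unproj("scene",[[288,325],[354,325],[320,293]],.09),'bin base',unproj("scene",[[320,364],[292,345],[350,345]],0))
print('grinder base',unproj("scene",[[413,262],[459,296],[530,255]],0))
R=Ro.from_quat(bot.get_obs()['tcp_rot']).as_matrix();print(np.round(R,3))
go((.57,-.16,.15),-.0+.06)
go((.46,.09,.15),np.pi/2)
E
```

```text
bin rim [[ 0.30565927 -0.25254155  0.09      ]
 [ 0.41521549 -0.32402609  0.09      ]
 [ 0.40130505 -0.22132156  0.09      ]] bin base [[ 0.33998972 -0.31438839  0.        ]
 [ 0.3138828  -0.24501364  0.        ]
 [ 0.41704476 -0.31217578  0.        ]]
grinder base [[ 6.80890798e-01 -2.09014992e-01  0.00000000e+00]
 [ 7.00989782e-01 -3.45501070e-01  1.11022302e-16]
 [ 9.38189914e-01 -3.50876613e-01  0.00000000e+00]]
[[ 0.     0.25   0.968]
 [ 0.     0.968 -0.25 ]
 [-1.     0.     0.   ]]
t 0.7 pos [0.1688 0.6536 0.1938] hy 1.318 F [ 0.1 -0.8 -0.6] tilt [ 0.  0. -1.] w 1.0
shift cm [  4.37 -68.74  59.19] turn 1.258
t 0.7 pos [0.1688 0.6536 0.1938] hy 1.318 F [ 0.1 -0.8 -0.6] tilt [ 0.  0. -1.] w 1.0
shift cm [  4.38 -47.29  42.29] turn -0.253
```

Emit:
step_arm:
  increments: [6, 0, -4, 3, 0.13, 6, 0, -8, 7, 0.26, 6, 0, -12, 10.5, 0.39, 6, 0, -16.5, 14, 0.52, 6, 0, -20.5, 17.5, 0.64, 6, 0, -24.5, 21, 0.76, 6, 0, -28.5, 24.5, 0.88, 6, 0, -32.5, 28, 1.0, 6, 0, -36.5, 31.5, 1.12, 6, 0, -40, 34.5, 1.258]
  newtons: 10

```text
time: 1.7
position: [0.3908, 0.2038, 0.1942]
tcp_rot: [0.487, 0.514, -0.486, 0.513]
force: [1.0, -0.5, -0.0]
width: 0.682
```

Run:
```python
from h import *
print(np.round(bot.get_obs()['joints'],2))
go((.575,-.155,.08),.06)
```

```text
[-1.04  0.07  0.44  2.11 -0.04  0.96 -0.52]
t 1.7 pos [0.3908 0.2038 0.1942] hy 0.055 F [ 1.  -0.5 -0. ] tilt [ 0.001  0.001 -1.   ] w 0.68
shift cm [11.39 16.41 36.85] turn -0.005
```

Emit:
step_arm:
  increments: [6, 0, 2, 4.5, 0, 6, 0, 4, 9, 0, 6, 0, 6, 13.5, 0, 6, 0, 8, 18, 0, 6, 0, 10, 22.5, 0, 6, 2, 12, 27, 0, 6, 4, 14, 31, 0, 6, 7, 16, 34.5, 0, 6, 9, 16.4, 36.8, 0, 6, 11.4, 16.4, 36.8, 0]

```text
time: 2.7
position: [0.5766, -0.1571, 0.0792]
tcp_rot: [0.486, 0.512, -0.487, 0.515]
force: [-0.7, -0.1, 0.4]
width: 0.681
```

Run:
```python
from h import *
go((.575,-.155,.008),.06)
I={n:bot.capture(n) for n in("scene","side","wrist")}
for n in I: cv2.imwrite(f"pics/{n}1.png",I[n][:,:,::-1])
```

```text
t 2.7 pos [ 0.5766 -0.1571  0.0792] hy 0.055 F [-0.7 -0.1  0.4] tilt [ 0.001 -0.003 -1.   ] w 0.68
shift cm [ 7.11 -0.16 -0.24] turn -0.005
```

View pics/scene1.png

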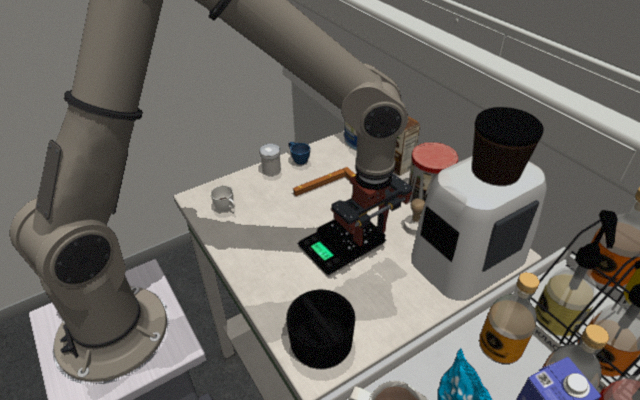

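View pics/wrist1.png

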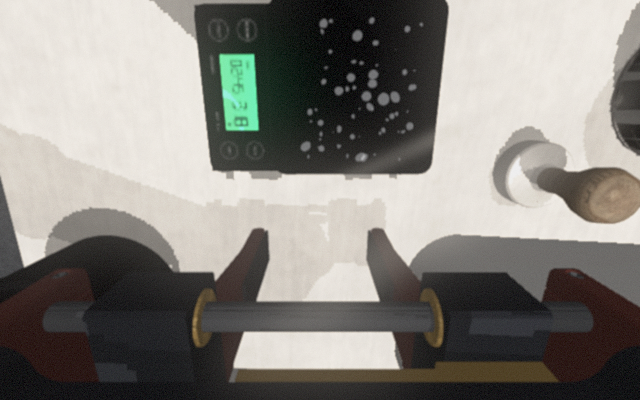

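The wrist view shows both fingertips (258,235) and (375,235) right of the scale, whose right edge runs along row ~173, nearly parallel to the jaws. Descending.

Emit:
step_arm:
  increments: [6, 1.5, -0.1, -0.1, 0, 6, 3, -0.1, -0.2, 0, 6, 4.5, -0.1, -0.2, 0, 6, 5.5, -0.1, -0.2, 0, 6, 6.5, -0.1, -0.2, 0, 6, 7, -0.1, -0.2, 0, 6, 7, -0.1, -0.5, 0, 6, 7, -0.1, -0.8, 0, 6, 7, -0.1, -1.0, 0, 6, 7, -0.1, -1.2, 0]

```text
time: 3.85
position: [0.5746, -0.1397, 0.0102]
tcp_rot: [0.485, 0.515, -0.484, 0.515]
force: [0.4, -0.8, 0.7]
width: 0.681
```

Run:
```python
from h import *
go((.575,-.155,.009),.06)
I={n:bot.capture(n) for n in("wrist","side")}
for n in I: cv2.imwrite(f"pics/{n}2.png",I[n][:,:,::-1])
```

```text
t 3.85 pos [ 0.5746 -0.1397  0.0102] hy 0.06 F [ 0.4 -0.8  0.7] tilt [ 0.001  0.    -1.   ] w 0.68
shift cm [ 0.12 -0.05  1.53] turn 0.0
```

View pics/wrist2.png

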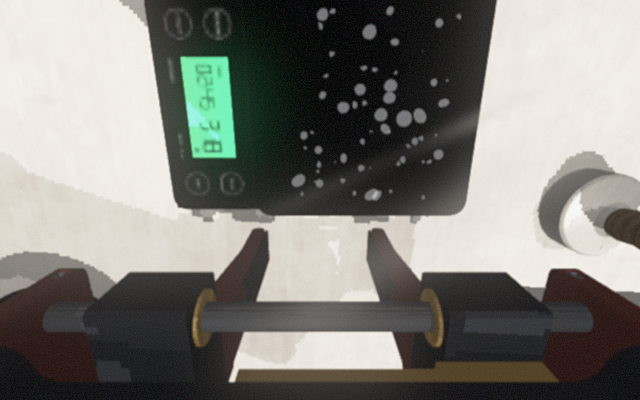

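View pics/side2.png

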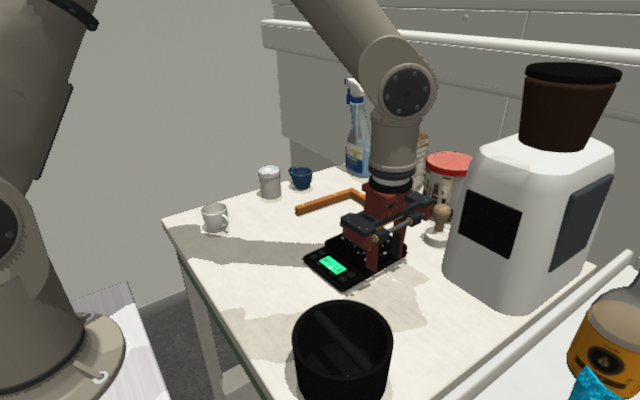

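Emit:
step_arm:
  increments: [6, 0, 0, -0.3, 0, 6, 0, 0.05, -0.6, 0, 6, 0, 0.1, -0.9, 0, 6, 0, 0.15, -1.3, 0, 6, 0, 0.2, -1.8, 0.01, 6, 0, 0.2, -2.3, 0.02, 6, 0, 0.25, -2.9, 0.03, 6, 0, 0.3, -3.5, 0.04, 6, 0, 0.35, -4.1, 0.05, 6, 0, 0.4, -4.6, 0.05]

```text
time: 4.95
position: [0.5754, -0.0931, 0.0097]
tcp_rot: [0.498, 0.503, -0.497, 0.502]
force: [1.2, 0.0, -0.1]
width: 0.682
```

Run:
```python
from h import *
go((.58,-.092,.009),.01)
I={n:bot.capture(n) for n in("wrist",)}
for n in I: cv2.imwrite(f"pics/{n}3.png",I[n][:,:,::-1])
```

```text
t 4.95 pos [ 0.5754 -0.0931  0.0097] hy 0.01 F [ 1.2  0.  -0.1] tilt [-0.  0. -1.] w 0.68
shift cm [ 0.07  0.46 -0.11] turn -0.0
```

View pics/wrist3.png

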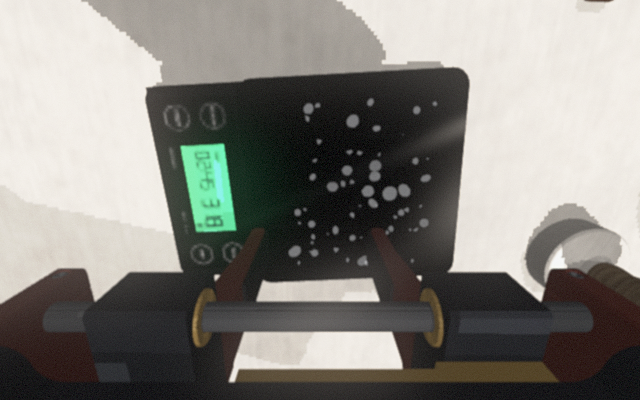

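Run:
```python
from h import *
m=bot.camera_model("wrist"); T=np.array(m['tool_from_camera']);K=np.array(m['mtx']);print(np.round(T,3))
Ti=np.linalg.inv(T)
def pw(P):
    c=(Ti@np.c_[np.array(P,float),np.ones(len(P))].T)[:3].T;q=c@K.T;return q[:,:2]/q[:,2:]
for P in ([0,0,0],[0,.03,0],[0,.03,.01],[0,.03,-.01],[0,-.03,-.01],[-.02,0,-.01],[.0,0,-.01],[-.02,0,.01],[-.03,.03,0],[-.08,.03,0]): print(P,np.round(pw([P])[0]))
o=bot.get_obs();R=Ro.from_quat(o['tcp_rot']).as_matrix();p=o['position']
# pixel -> world on plane z
def uw(px,z):
    d=np.linalg.inv(K)@[*px,1];d=R@T[:3,:3]@d;C=p+R@T[:3,3];s=(z-C[2])/d[2];return C+s*d
for px,z in (((148,88),.016),((465,68),.029),((450,270),.029),((182,272),.016),((340,279),.029),((340,279),.0)): print(px,z,np.round(uw(px,z),4))
I={n:bot.capture(n) for n in("scene","side")}
i=np.hstack([cv2.resize(I["scene"][180:300,270:420],None,fx=2.6,fy=2.6),cv2.resize(I["side"][180:300,280:430],None,fx=2.6,fy=2.6)])
cv2.imwrite("pics/z3.png",i[:,:,::-1])
```

```text
[[-0.001 -0.29   0.957 -0.191]
 [ 1.    -0.001  0.001 -0.001]
 [ 0.001  0.957  0.29  -0.081]
 [ 0.     0.     0.     1.   ]]
[0, 0, 0] [318. 228.]
[0, 0.03, 0] [361. 227.]
[0, 0.03, 0.01] [360. 240.]
[0, 0.03, -0.01] [361. 214.]
[0, -0.03, -0.01] [275. 214.]
[-0.02, 0, -0.01] [318. 225.]
[0.0, 0, -0.01] [318. 214.]
[-0.02, 0, 0.01] [318. 254.]
[-0.03, 0.03, 0] [368. 247.]
[-0.08, 0.03, 0] [386. 298.]
(148, 88) 0.016 [ 0.4736 -0.0011  0.016 ]
(465, 68) 0.029 [0.654  0.0102 0.029 ]
(450, 270) 0.029 [ 0.6634 -0.1135  0.029 ]
(182, 272) 0.016 [ 0.4784 -0.1247  0.016 ]
(340, 279) 0.029 [ 0.5905 -0.121   0.029 ]
(340, 279) 0.0 [ 0.5933 -0.1395  0.    ]
```

View pics/z3.png

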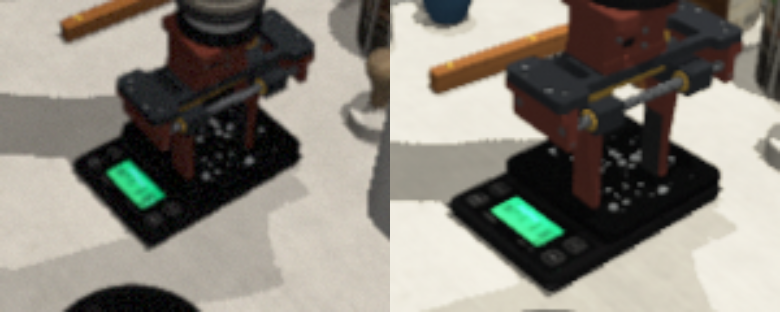

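Run:
```python
from h import *
o=bot.get_obs();R=Ro.from_quat(o['tcp_rot']).as_matrix();p=o['position'];print(np.round(p,4),np.round(o['joints'],3))
for n in("scene","side"):
    im=bot.capture(n)
    for z in (0,.02,.03):
        q=proj(n,[p+R@[-z,.035,0],p+R@[-z,-.035,0]]);print(n,z,np.round(q,1))
    x,y=(290,190) if n=="scene" else (330,200)
    i=cv2.resize(np.ascontiguousarray(im[y:y+80,x:x+110,::-1]),None,fx=7,fy=7,interpolation=cv2.INTER_CUBIC); i=cv2.convertScaleAbs(i,alpha=1.6,beta=20)
    for z,c in((0,(0,255,255)),(.02,(255,0,255))):
        for s in(.035,-.035):
            q=(proj(n,[p+R@[-z,s,0]])[0]+.5-[x,y])*7;cv2.circle(i,tuple(int(v) for v in q),5,c,2)
    cv2.imwrite(f"pics/t{n}.png",i)
```

```text
[ 0.5755 -0.0934  0.0097] [-0.346  0.627  0.538  1.944 -0.485  0.701  0.497]
scene 0 [[362.1 242.1]
 [339.7 253.6]]
scene 0.02 [[362.5 236.7]
 [339.8 248.1]]
scene 0.03 [[362.7 233.9]
 [339.8 245.4]]
side 0 [[380.8 255.8]
 [355.5 268.3]]
side 0.02 [[381.4 248.2]
 [355.8 260.5]]
side 0.03 [[381.7 244.3]
 [356.  256.5]]
```

View pics/tscene.png

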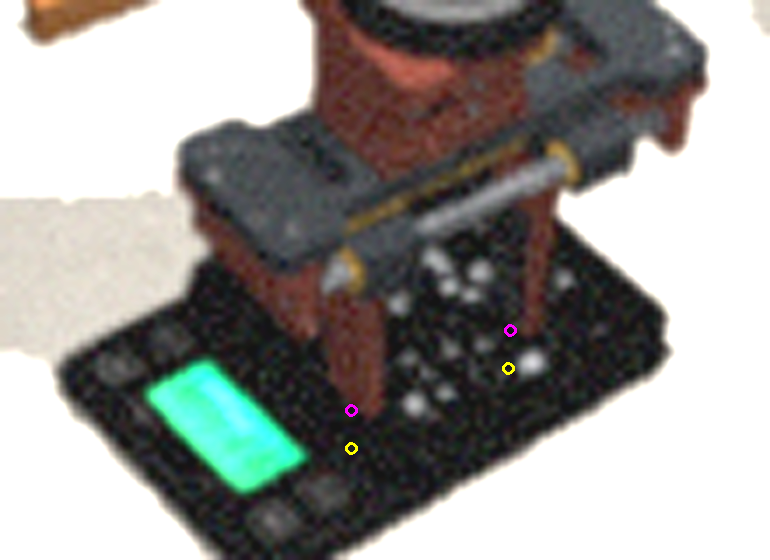

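View pics/tside.png

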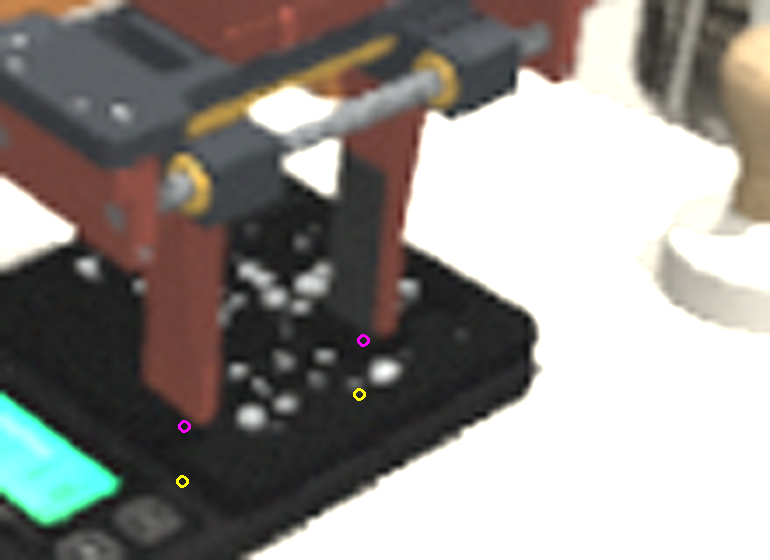

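Run:
```python
from h import *
p1=np.array([.5766,-.1571,.0792]);R1=Ro.from_quat([.486,.512,-.487,.515]).as_matrix()
p2=np.array([.5746,-.1397,.0102]);R2=Ro.from_quat([.485,.515,-.484,.515]).as_matrix()
out=[]
for fn,n,p,R,(x,y) in (("scene1","scene",p1,R1,(320,185)),("side1","side",p1,R1,(340,195)),("side2","side",p2,R2,(330,210))):
    im=cv2.imread(f"pics/{fn}.png")
    i=cv2.resize(im[y:y+80,x:x+80],None,fx=5,fy=5,interpolation=cv2.INTER_CUBIC); i=cv2.convertScaleAbs(i,alpha=1.6,beta=20)
    for z,c in((0,(0,255,255)),(.02,(255,0,255))):
        for s in(.035,-.035):
            q=(proj(n,[p+R@[-z,s,0]])[0]+.5-[x,y])*5;cv2.circle(i,tuple(int(v) for v in q),4,c,1)
    out.append(i)
w=[cv2.resize(cv2.imread(f"pics/wrist{k}.png")[200:300,220:420],None,fx=2,fy=2) for k in(1,2,3)]
cv2.imwrite("pics/c.png",cv2.resize(np.hstack(out),None,fx=.66,fy=.66,interpolation=cv2.INTER_AREA))
cv2.imwrite("pics/cw.png",cv2.resize(np.vstack(w),None,fx=1,fy=1))
```

```text
(no output)
```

View pics/c.png

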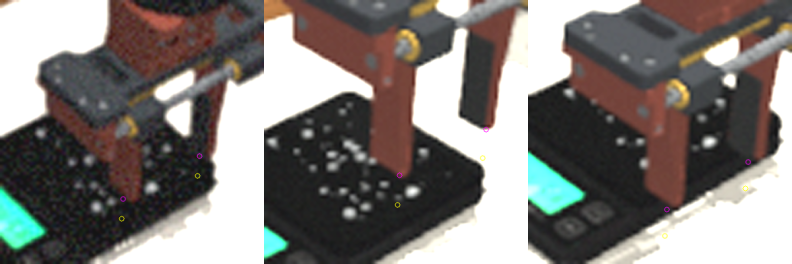

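View pics/cw.png

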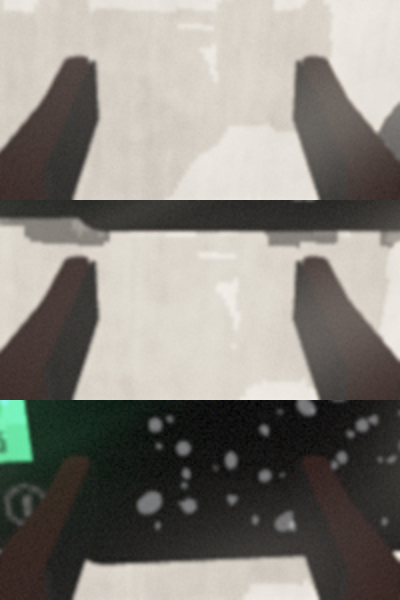

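The fingertips sit about 20 mm higher than the TCP when the jaws are open, because the TCP refers to shut fingers. They passed just over the scale without touching it (force ~0). I'll raise, back off, and find the table by touch.

Emit:
step_arm:
  increments: [6, -1, 0, 0, 0, 6, -2, 0, 0, 0, 6, -2.5, 0, 1, 0, 6, -2.5, 0, 3, -0.02, 6, -2.5, 0, 4.5, -0.04, 6, -2.5, 0, 5.3, -0.04, 6, -1.5, 0, 5.3, -0.04, 6, 0, 0, 5.3, -0.04, 6, 0.5, 0, 5.3, -0.04, 6, 0.5, 0, 5.3, -0.04]

```text
time: 6.2
position: [0.5748, -0.1457, 0.003]
tcp_rot: [0.487, 0.514, -0.488, 0.512]
force: [0.6, -0.8, 0.2]
width: 0.687
```

Run:
```python
from h import *
go((.575,-.145,-.01),.06)
I={n:bot.capture(n) for n in("side","scene","wrist")}
for n in I: cv2.imwrite(f"pics/{n}4.png",I[n][:,:,::-1])
s=fit({n:I[n] for n in("scene",)},'scale',(.569,-.057,.06));print(np.round(s,4))
o=bot.get_obs();R=Ro.from_quat(o['tcp_rot']).as_matrix();p=o['position']
out=[]
for n,(x,y) in (("scene",(320,195)),("side",(340,210))):
    i=cv2.resize(np.ascontiguousarray(I[n][y:y+80,x:x+80,::-1]),None,fx=5,fy=5,interpolation=cv2.INTER_CUBIC); i=cv2.convertScaleAbs(i,alpha=1.6,beta=20)
    for z,c in((0,(0,255,255)),(.02,(255,0,255))):
        for s in(.035,-.035):
            q=(proj(n,[p+R@[-z,s,0]])[0]+.5-[x,y])*5;cv2.circle(i,tuple(int(v) for v in q),4,c,1)
    out.append(i)
cv2.imwrite("pics/d.png",np.hstack(out))
```

```text
t 6.2 pos [ 0.5748 -0.1457  0.003 ] hy 0.051 F [ 0.6 -0.8  0.2] tilt [-0.003  0.001 -1.   ] w 0.69
shift cm [ 1.3   0.03 -0.07] turn -0.009
[ 0.5726 -0.0616  0.0723  0.3147]
```

View pics/d.png

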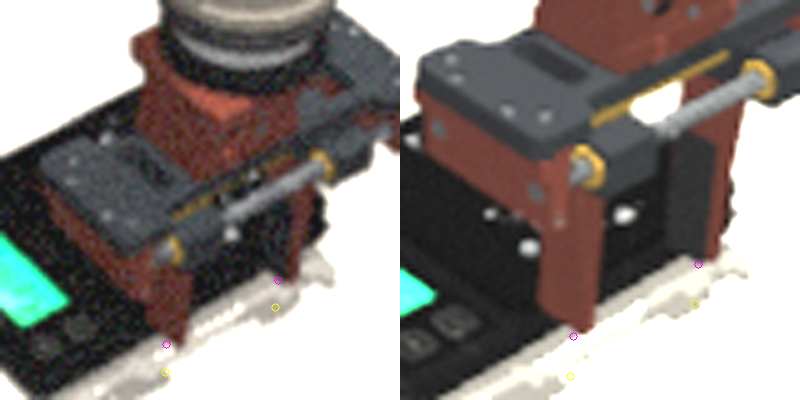

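View pics/wrist4.png

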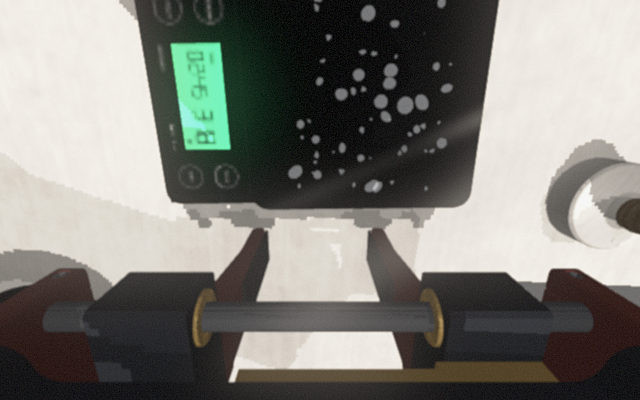

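Emit:
step_arm:
  increments: [6, 0.3, 0, 0, -0.01, 6, 0.5, 0, 0, -0.01, 6, 0.7, 0, 0, -0.01, 6, 0.9, 0, 0, -0.01, 6, 1.0, 0, 0, -0.01, 6, 1.1, 0, 0, -0.01, 6, 1.2, 0, 0, -0.01, 6, 1.3, 0, 0, -0.01, 6, 1.4, 0, 0, -0.01, 6, 1.4, 0, 0, -0.01]

```text
time: 7.35
position: [0.5759, -0.1468, -0.0094]
tcp_rot: [0.485, 0.515, -0.485, 0.515]
force: [0.2, -0.5, 0.1]
width: 0.688
```

```bash
cat >> h.py <<'E'
def tips(fn,off=(0,.02),names=(("scene",(320,195)),("side",(340,210))),w=80):
    o=bot.get_obs();R=Ro.from_quat(o['tcp_rot']).as_matrix();p=np.array(o['position']);out=[]
    for n,(x,y) in names:
        im=bot.capture(n)
        i=cv2.resize(np.ascontiguousarray(im[y:y+w,x:x+w,::-1]),None,fx=400/w,fy=400/w,interpolation=cv2.INTER_CUBIC); i=cv2.convertScaleAbs(i,alpha=1.6,beta=20)
        for z,c in zip(off,((0,255,255),(255,0,255))):
            for s in(.035,-.035):
                q=(proj(n,[p+R@[-z,s,0]])[0]+.5-[x,y])*400/w;cv2.circle(i,tuple(int(v) for v in q),3,c,1)
        out.append(i)
    cv2.imwrite(fn,np.hstack(out))
E
python3 - <<'E'
from h import *
go((.575,-.145,-.01),.06); tips("pics/e.png")
E
```

```text
t 7.35 pos [ 0.5759 -0.1468 -0.0094] hy 0.06 F [ 0.2 -0.5  0.1] tilt [-0.  0. -1.] w 0.69
shift cm [ 0.06 -0.08 -0.19] turn -0.0
```

View pics/e.png

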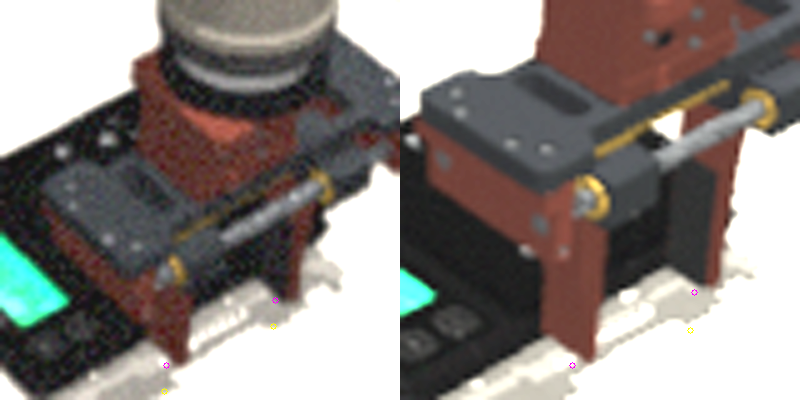

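Emit:
step_arm:
  increments: [6, 0.1, 0, -0.4, 0, 6, 0.2, 0, -0.8, 0, 6, 0.2, 0, -1.2, 0, 6, 0.2, 0, -1.6, 0, 6, 0.2, 0.05, -2.0, 0, 6, 0.2, 0.1, -2.4, 0, 6, 0.2, 0.1, -2.8, 0, 6, 0.2, 0.15, -3.2, 0, 6, 0.2, 0.2, -3.6, 0, 6, 0.2, 0.2, -4.0, 0]

```text
time: 8.45
position: [0.5757, -0.1065, -0.0112]
tcp_rot: [0.485, 0.515, -0.485, 0.515]
force: [-0.5, -2.8, -0.5]
width: 0.689
```

Run:
```python
from h import *
go((.58,-.092,-.011),.01)
tips("pics/f.png")
cv2.imwrite("pics/wrist5.png",bot.capture("wrist")[:,:,::-1])
```

```text
t 8.45 pos [ 0.5757 -0.1065 -0.0112] hy 0.06 F [-0.5 -2.8 -0.5] tilt [ 0. -0. -1.] w 0.69
shift cm [-0.02  0.52 -1.42] turn 0.05
```

View pics/f.png

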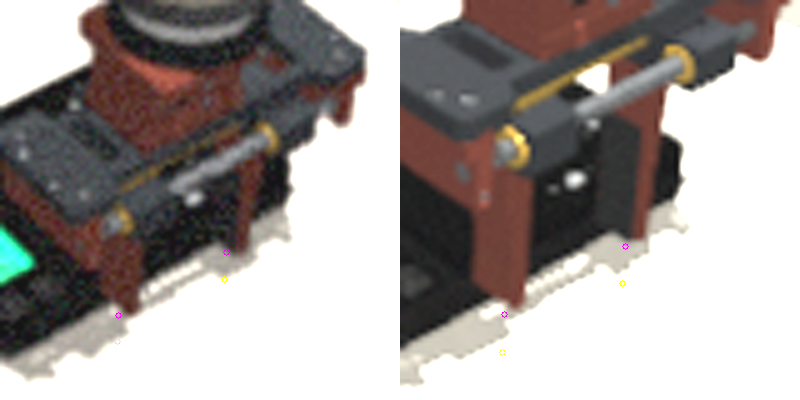

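View pics/wrist5.png

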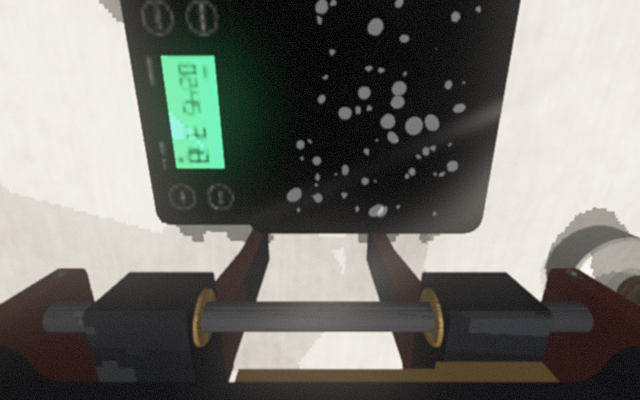

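The fingers are now on the scale's right side with 2.8 N. Pushing on, with a slight turn toward the guide's yaw.

Emit:
step_arm:
  increments: [6, 0, 0.05, -0.5, 0.01, 6, 0, 0.1, -1.0, 0.02, 6, 0, 0.15, -1.5, 0.03, 6, 0, 0.2, -2.0, 0.04, 6, 0, 0.25, -2.6, 0.05, 6, 0, 0.3, -3.2, 0.06, 6, 0, 0.35, -3.8, 0.07, 6, 0, 0.4, -4.4, 0.08, 6, 0, 0.45, -5.0, 0.085, 6, 0, 0.5, -5.5, 0.09]

```text
time: 9.6
position: [0.5774, -0.0512, -0.0111]
tcp_rot: [0.508, 0.492, -0.508, 0.492]
force: [-1.0, -5.0, 4.3]
width: 0.681
```

Run:
```python
from h import *
go((.58,.015,-.011),-.03)
cv2.imwrite("pics/wrist6.png",bot.capture("wrist")[:,:,::-1])
```

```text
t 9.6 pos [ 0.5774 -0.0512 -0.0111] hy -0.03 F [-1.  -5.   4.3] tilt [ 0. -0. -1.] w 0.68
shift cm [-0.02  0.06 -6.63] turn -0.0
```

View pics/wrist6.png

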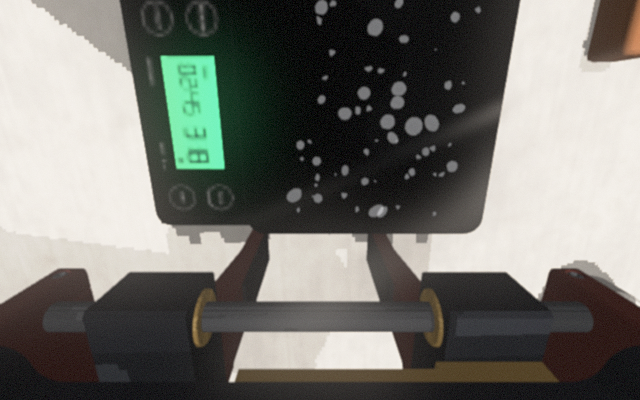

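Emit:
step_arm:
  increments: [6, 0, 0, -0.6, 0, 6, 0, 0, -1.3, 0, 6, 0, 0, -2.0, 0, 6, 0, 0, -2.7, 0, 6, 0, 0, -3.4, 0, 6, 0, 0, -4.1, 0, 6, 0, 0, -4.8, 0, 6, 0, 0, -5.4, 0, 6, 0, 0, -5.9, 0, 6, 0, 0, -6.2, 0]

```text
time: 10.65
position: [0.5791, 0.0109, -0.0113]
tcp_rot: [-0.507, -0.493, 0.507, -0.492]
force: [-0.3, -5.2, 3.1]
width: 0.683
```

Run:
```python
from h import *
go((.58,.015,-.011),-.03)
for n in("wrist","scene","side"): cv2.imwrite(f"pics/{n}7.png",bot.capture(n)[:,:,::-1])
```

```text
t 10.65 pos [ 0.5791  0.0109 -0.0113] hy -0.03 F [-0.3 -5.2  3.1] tilt [-0.  0. -1.] w 0.68
shift cm [-0.03  0.08 -0.41] turn 0.0
```

View pics/wrist7.png

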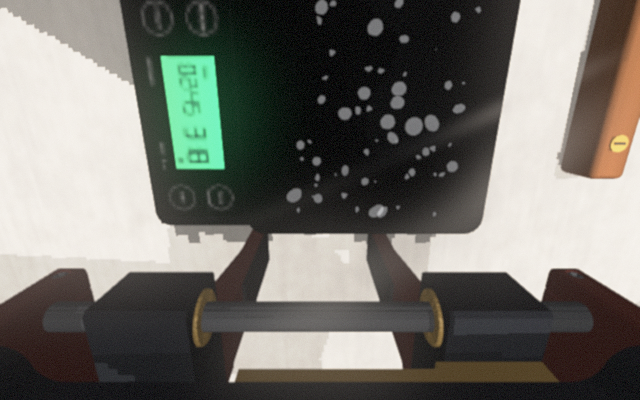

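View pics/scene7.png

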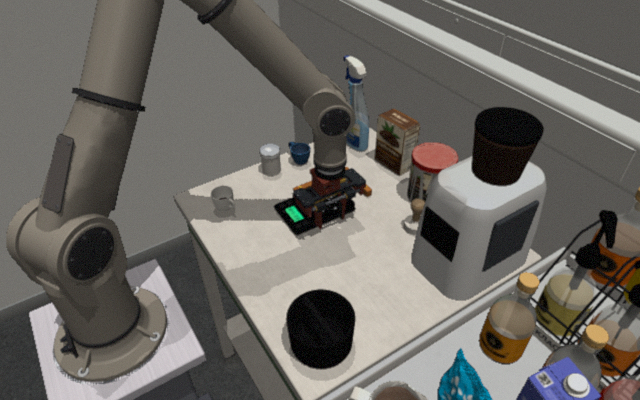

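Emit:
step_arm:
  increments: [6, 0, 0, 0.5, 0, 6, 0, 0, 1.5, 0, 6, -1, 0, 2, 0, 6, -4, 0, 2, 0, 6, -8, 0, 2, 0, 6, -11, 0, 2, 0, 6, -11, -4, 1, 0, 6, -11, -8, -1, 0, 6, -11, -11, -4, 0, 6, -11, -15, -8, 0]

```text
time: 11.8
position: [0.4352, 0.0897, 0.0994]
tcp_rot: [0.509, 0.492, -0.508, 0.492]
force: [-0.5, 1.5, 0.3]
width: 0.682
```

Run:
```python
from h import *
print(np.round(bot.get_obs()['joints'],2))
I={n:bot.capture(n) for n in("scene","side","wrist")}
for n in I: cv2.imwrite(f"pics/{n}8.png",I[n][:,:,::-1])
go((.45,.09,.05),np.pi/2-.03)
for n in ("scene","side"):
    s=fit({n:I[n]},'scale',(.577,.086,-.03)); g=fit({n:I[n]},'guide',(.7335,.16,-.03),pad=6)
    print(n,np.round(s,4),np.round(g,4),np.round(rel(s,g),3))
    x,y=(270,150) if n=="scene" else (280,160)
    overlay(n,I[n],[('scale',s),('guide',(.7335,.1605,-.03))],f"pics/o8{n}.png",(x,y,120,90),5)
```

```text
[-0.96  0.28  0.73  2.21 -0.28  0.74 -0.08]
t 11.95 pos [0.434  0.0925 0.099 ] hy -0.024 F [ 0.8 -0.5  0.2] tilt [-0.001  0.002 -1.   ] w 0.68
shift cm [4.9  1.61 0.22] turn -1.565
scene [ 0.5812  0.0903 -0.0453  0.0725] [ 0.7369  0.1576 -0.0662  0.4694] [-5.5903e+01 -1.2476e+01  2.1000e-02]
side [ 0.5811  0.0944 -0.0336  0.096 ] [ 0.7338  0.162  -0.0364  0.5763] [-5.5165e+01 -8.0780e+00  3.0000e-03]
```

View pics/o8scene.png

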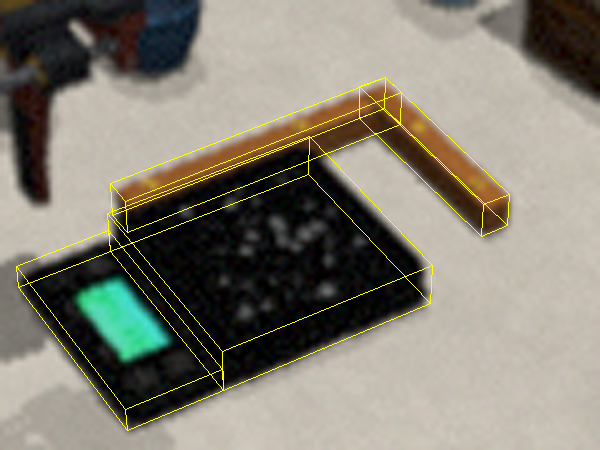

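View pics/o8side.png

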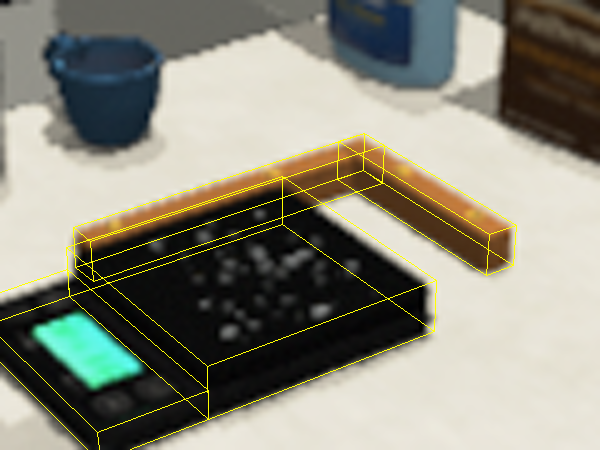

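View pics/wrist8.png

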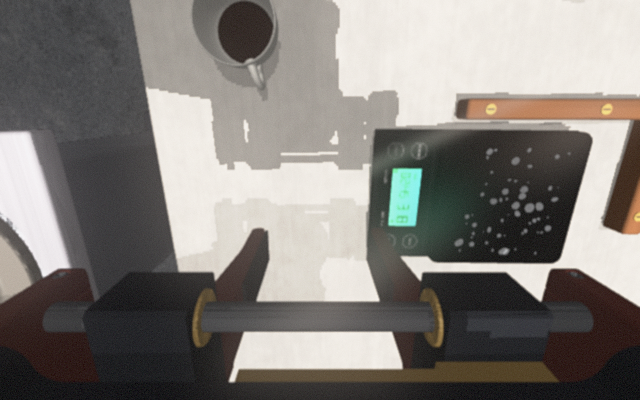

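Both views show the scale parallel to the side rail, about 55 mm short of the back rail and 10 mm from the side rail. Next I turn the gripper to push from the front end.

Run:
```python
from h import *
go((.452,.091,.06),-np.pi/2-.03)
```

```text
t 11.95 pos [0.434  0.0925 0.099 ] hy -0.024 F [ 0.8 -0.5  0.2] tilt [-0.001  0.002 -1.   ] w 0.68
shift cm [3.9  1.81 0.12] turn -1.565
```

Emit:
step_arm:
  increments: [6, 0, 0, 0, 0.14, 6, 0, 0.2, 0, 0.28, 6, 0, 0.4, 0, 0.42, 6, 0, 0.6, 0, 0.56, 6, 0, 0.8, 0, 0.7, 6, 0, 1.0, 0, 0.84, 6, 0, 1.2, 0, 0.98, 6, 0, 1.4, 0, 1.12, 6, 0, 1.6, 0, 1.26, 6, 0, 1.8, 0, 1.4]

```text
time: 12.95
position: [0.4554, 0.0879, 0.0994]
tcp_rot: [0.706, 0.047, -0.705, 0.047]
force: [-0.5, -0.3, 0.3]
width: 0.684
```

Run:
```python
from h import *
print(np.round(bot.get_obs()['joints'],2))
go((.452,.091,-.011),-np.pi/2-.03)
```

```text
[-1.18  0.45  1.08  2.18 -0.55  0.82 -1.18]
t 12.95 pos [0.4554 0.0879 0.0994] hy -1.438 F [-0.5 -0.3  0.3] tilt [ 0.001  0.    -1.   ] w 0.68
shift cm [11.04 -0.35  0.31] turn 0.162
```

Emit:
step_arm:
  increments: [6, 0, -0.1, 0.3, 0.08, 6, 1, -0.3, 0.3, 0.16, 6, 4, -0.3, 0.3, 0.16, 6, 6, -0.3, 0.3, 0.16, 6, 8, -0.3, 0.3, 0.16, 6, 9, -0.3, 0.3, 0.16, 6, 10, -0.3, 0.3, 0.16, 6, 10.5, -0.3, 0.3, 0.16, 6, 11, -0.3, 0.3, 0.16, 6, 11, -0.3, 0.3, 0.16]

```text
time: 13.95
position: [0.4508, 0.092, -0.0113]
tcp_rot: [0.707, -0.007, -0.707, -0.007]
force: [0.6, -0.9, 0.4]
width: 0.68
```

Run:
```python
from h import *
print(np.round(bot.get_obs()['joints'],2))
go((.452,.091,-.011),-np.pi/2-.03)
for n in("wrist","scene","side"): cv2.imwrite(f"pics/{n}9.png",bot.capture(n)[:,:,::-1])
```

```text
[-0.98  0.63  0.83  2.25 -0.85  0.62 -1.1 ]
t 13.95 pos [ 0.4508  0.092  -0.0113] hy -1.59 F [ 0.6 -0.9  0.4] tilt [ 0.  0. -1.] w 0.68
shift cm [-0.03  0.1  -0.12] turn 0.011
```

View pics/wrist9.png

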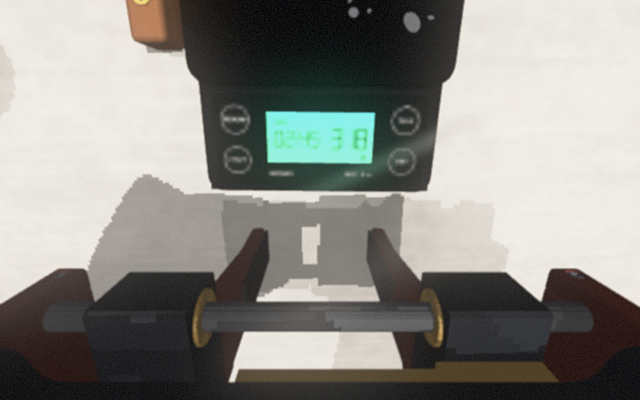

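View pics/side9.png

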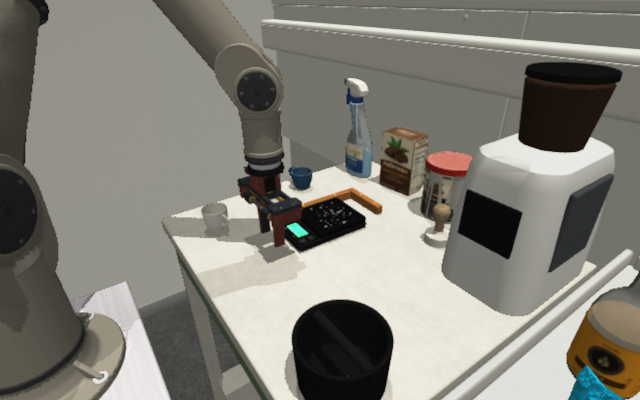

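The wrist view shows the scale's front edge (212–430, row 190) centred ahead of both fingers. Pushing forward.

Emit:
step_arm:
  increments: [6, 0, 0, -0.5, 0.01, 6, 0, 0, -1, 0.01, 6, 0, 0, -1.5, 0.01, 6, 0, 0, -1.9, 0.01, 6, 0, 0, -2.3, 0.01, 6, 0, 0, -2.7, 0.01, 6, 0, 0, -3.2, 0.01, 6, 0, 0, -3.7, 0.01, 6, 0, 0, -4.2, 0.01, 6, 0, 0, -4.7, 0.01]

```text
time: 15.1
position: [0.4981, 0.0911, -0.0113]
tcp_rot: [-0.707, 0.01, 0.707, 0.01]
force: [0.0, -0.2, 0.4]
width: 0.681
```

Emit:
step_arm:
  increments: [6, 0, 0, -0.4, 0, 6, 0, 0, -0.8, 0, 6, 0, 0, -1.2, 0, 6, 0, 0, -1.5, 0, 6, 0, 0, -1.8, 0, 6, 0, 0, -2.1, 0, 6, 0, 0, -2.4, 0, 6, 0, 0, -2.6, 0, 6, 0, 0, -2.7, 0, 6, 0, 0, -2.8, 0]

```text
time: 16.1
position: [0.5256, 0.0903, -0.0113]
tcp_rot: [-0.707, 0.01, 0.707, 0.01]
force: [-0.1, 0.5, 0.7]
width: 0.684
```

Run:
```python
from h import *
print(np.round(bot.get_obs()['joints'],2))
go((.5335,.091,-.011),-np.pi/2-.03)
I={n:bot.capture(n) for n in("wrist","scene","side")}
for n in I: cv2.imwrite(f"pics/{n}10.png",I[n][:,:,::-1])
i=np.hstack([cv2.resize(I["scene"][150:240,270:390],None,fx=3.3,fy=3.3),cv2.resize(I["side"][170:260,280:400],None,fx=3.3,fy=3.3)])
cv2.imwrite("pics/z10.png",i[:,:,::-1])
```

```text
[-0.9   0.72  0.83  2.08 -0.83  0.71 -1.12]
t 16.1 pos [ 0.5256  0.0903 -0.0113] hy -1.6 F [-0.1  0.5  0.7] tilt [-0.  0. -1.] w 0.68
shift cm [-0.03 -0.09 -0.78] turn 0.001
```

View pics/wrist10.png

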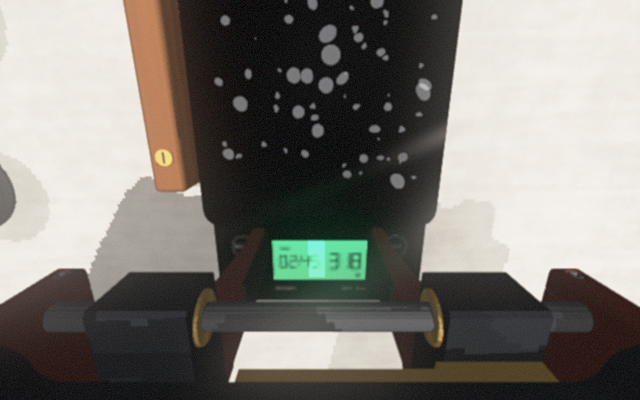

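View pics/z10.png

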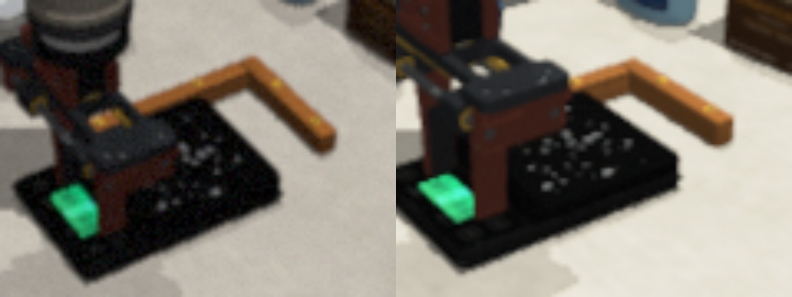

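The fingers went over the front step: their tips are above 16 mm, and there was no contact force. I'll raise a little, back out, and find the table by touch.

Emit:
step_arm:
  increments: [6, -0.5, 0, 0, 0, 6, -1, 0, 0, 0, 6, -1, 0, 2, 0, 6, -1, 0, 4, 0, 6, -1, 0, 6, 0, 6, -1, 0, 7.2, 0, 6, 0, 0, 7.2, 0, 6, 0.4, 0, 7.2, 0, 6, 0.6, 0, 7.2, 0, 6, 0.8, 0, 7.2, 0]

```text
time: 17.25
position: [0.4546, 0.0922, -0.0195]
tcp_rot: [0.707, -0.011, -0.707, -0.01]
force: [-0.3, 0.0, -0.2]
width: 0.68
```

Emit:
step_arm:
  increments: [6, 0.1, 0, 0, 0, 6, 0.2, 0, 0, 0, 6, 0.2, 0, 0, 0, 6, 0.3, 0, 0, 0, 6, 0.3, 0, 0, 0, 6, 0.4, 0, 0, 0, 6, 0.4, 0, 0, 0, 6, 0.4, 0, 0, 0, 6, 0.4, 0, 0, 0, 6, 0.4, 0, 0, 0]

```text
time: 18.25
position: [0.4537, 0.0925, -0.0232]
tcp_rot: [0.707, -0.01, -0.707, -0.01]
force: [-0.7, 0.9, 0.0]
width: 0.684
```

Run:
```python
from h import *
go((.5335,.091,-.02),-np.pi/2-.03)
tips("pics/g.png",(-.0,.025),(("scene",(250,170)),("side",(240,180))),80)
cv2.imwrite("pics/wrist11.png",bot.capture("wrist")[:,:,::-1])
```

```text
t 18.25 pos [ 0.4537  0.0925 -0.0232] hy -1.6 F [-0.7  0.9  0. ] tilt [ 0.  0. -1.] w 0.68
shift cm [-0.32 -0.09 -7.98] turn 0.001
```

View pics/g.png

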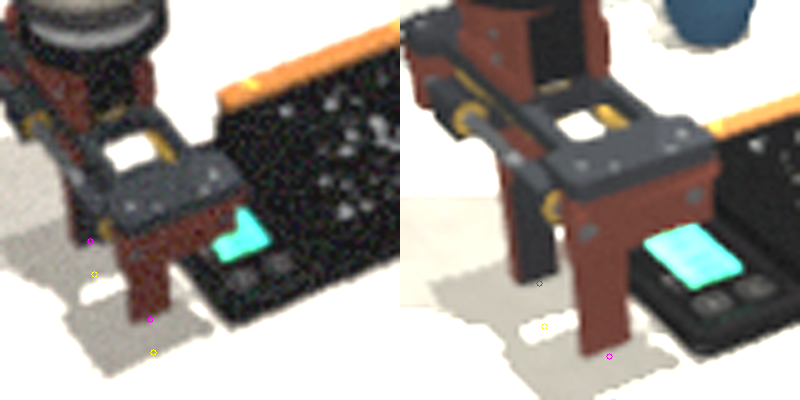

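View pics/wrist11.png

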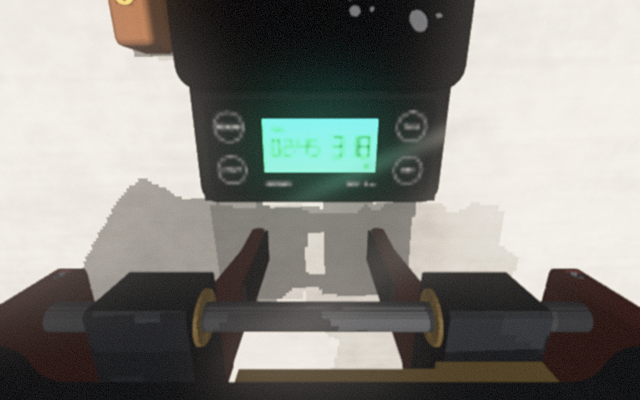

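Emit:
step_arm:
  increments: [6, 0.05, 0, 0, 0, 6, 0.1, 0, 0, 0, 6, 0.15, 0, 0, 0, 6, 0.2, 0, 0, 0, 6, 0.2, 0, 0, 0, 6, 0.25, 0, 0, 0, 6, 0.25, 0, 0, 0, 6, 0.3, 0, 0, 0, 6, 0.3, 0, 0, 0, 6, 0.3, 0, 0, 0]

```text
time: 19.4
position: [0.4537, 0.0924, -0.0263]
tcp_rot: [-0.707, 0.01, 0.707, 0.01]
force: [-0.2, -0.5, -0.3]
width: 0.685
```

Emit:
step_arm:
  increments: [6, 0.05, 0, 0, 0, 6, 0.1, 0, 0, 0, 6, 0.15, 0, 0, 0, 6, 0.2, 0, 0, 0, 6, 0.2, 0, 0, 0, 6, 0.25, 0, 0, 0, 6, 0.25, 0, 0, 0, 6, 0.3, 0, 0, 0, 6, 0.3, 0, 0, 0, 6, 0.3, 0, 0, 0]

```text
time: 20.4
position: [0.4537, 0.0925, -0.0286]
tcp_rot: [-0.707, 0.01, 0.707, 0.011]
force: [-4.0, 0.8, 15.1]
width: 0.684
```

Run:
```python
from h import *
go((.5335,.091,-.02),-np.pi/2-.03)
tips("pics/g2.png",(0.025,.035),(("scene",(250,190)),("side",(250,200))),60)
```

```text
t 20.4 pos [ 0.4537  0.0925 -0.0286] hy -1.6 F [-4.   0.8 15.1] tilt [-0.     0.001 -1.   ] w 0.68
shift cm [-0.86 -0.09 -7.98] turn 0.0
```

View pics/g2.png

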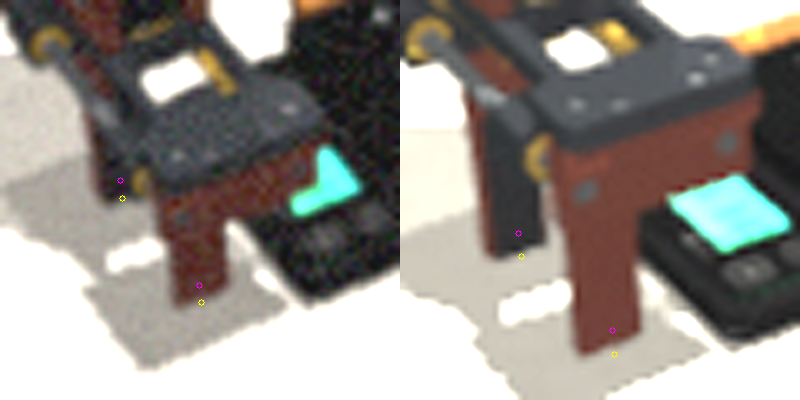

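Table found: contact at TCP z = -0.0286, so the open tips sit 28 mm above the TCP. The working height is TCP z ≈ -0.020, which puts the tips at 8 mm.

Emit:
step_arm:
  increments: [6, -0.4, 0, 0, 0, 6, -0.9, 0, 0, 0, 6, -0.9, 0, -0.4, 0, 6, -0.9, 0, -0.8, 0, 6, -0.9, 0, -1.2, 0, 6, -0.9, 0, -1.6, 0, 6, -0.9, 0, -2.0, 0, 6, -0.9, 0, -2.4, 0, 6, -0.9, 0, -2.8, 0, 6, -0.9, 0, -3.2, 0]

```text
time: 21.5
position: [0.4838, 0.0914, -0.0206]
tcp_rot: [-0.706, 0.01, 0.708, 0.011]
force: [-5.6, 0.5, 5.6]
width: 0.679
```

Run:
```python
from h import *
go((.5335,.089,-.02),-np.pi/2-.03)
cv2.imwrite("pics/wrist12.png",bot.capture("wrist")[:,:,::-1])
```

```text
t 21.5 pos [ 0.4838  0.0914 -0.0206] hy -1.6 F [-5.6  0.5  5.6] tilt [-0.004  0.001 -1.   ] w 0.68
shift cm [-0.08  0.09 -4.97] turn 0.001
```

View pics/wrist12.png

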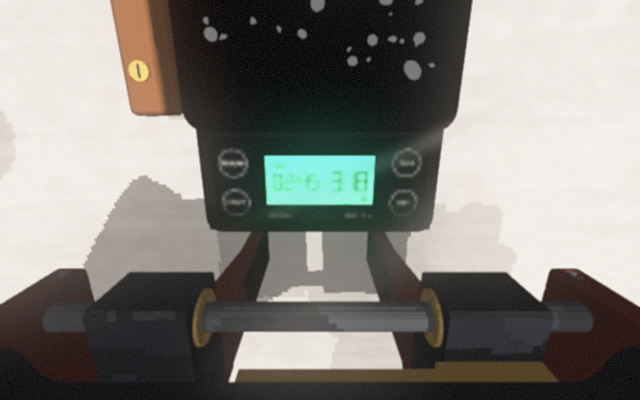

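Contact is on the front end (row 230) and the scale is moving with the fingers. Continuing.

Emit:
step_arm:
  increments: [6, 0, 0, -0.4, 0, 6, 0, 0, -0.9, 0, 6, 0, 0, -1.4, 0, 6, 0, 0, -1.9, 0, 6, 0, 0, -2.4, 0, 6, 0, 0, -2.9, 0, 6, 0, 0, -3.3, 0, 6, 0, 0, -3.6, 0, 6, 0, 0, -3.8, 0, 6, 0, 0, -4.0, 0]

```text
time: 22.55
position: [0.5253, 0.0903, -0.0203]
tcp_rot: [-0.707, 0.01, 0.707, 0.01]
force: [-4.7, -0.1, 2.4]
width: 0.68
```

Emit:
step_arm:
  increments: [6, 0, 0, -0.1, 0, 6, 0, 0, -0.2, 0, 6, 0, 0, -0.3, 0, 6, 0, 0, -0.4, 0, 6, 0, 0, -0.5, 0, 6, 0, 0, -0.6, 0, 6, 0, 0, -0.7, 0, 6, 0, 0, -0.7, 0, 6, 0, 0, -0.8, 0, 6, 0, 0, -0.8, 0]

```text
time: 23.55
position: [0.5292, 0.0902, -0.0207]
tcp_rot: [-0.704, 0.01, 0.71, 0.011]
force: [-13.2, 0.3, 11.6]
width: 0.683
```

Run:
```python
from h import *
print(np.round(bot.get_obs()['joints'],2))
go((.5335,.089,-.02),-np.pi/2-.03)
I={n:bot.capture(n) for n in("wrist","scene","side")}
for n in I: cv2.imwrite(f"pics/{n}13.png",I[n][:,:,::-1])
i=np.hstack([cv2.resize(I["scene"][150:240,280:390],None,fx=3.6,fy=3.6),cv2.resize(I["side"][170:260,290:400],None,fx=3.6,fy=3.6)])
cv2.imwrite("pics/z13.png",i[:,:,::-1])
```

```text
[-0.88  0.74  0.81  2.07 -0.84  0.71 -1.11]
t 23.55 pos [ 0.5292  0.0902 -0.0207] hy -1.6 F [-13.2   0.3  11.6] tilt [-0.008  0.002 -1.   ] w 0.68
shift cm [-0.07  0.11 -0.44] turn 0.001
```

View pics/wrist13.png

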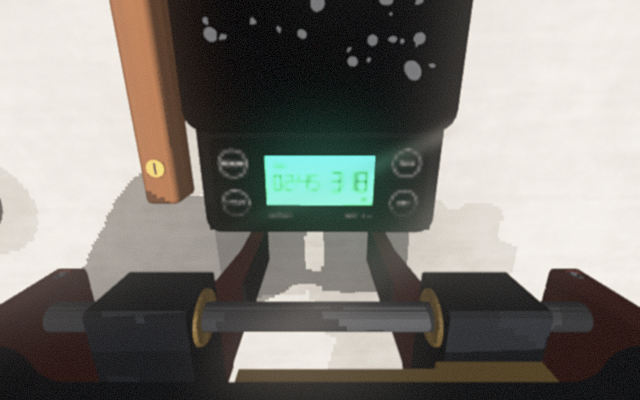

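View pics/z13.png

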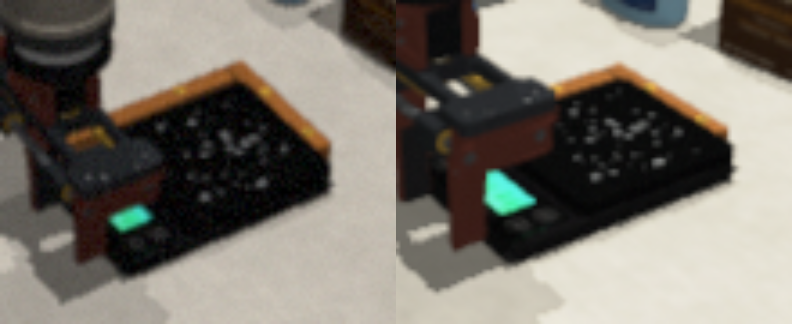

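Rear edge is on the back rail (13 N), and the views show it flush. A gap remains at the side rail. Next I push from the right side at the correct height.

Emit:
step_arm:
  increments: [6, 0, 0, 0.5, 0, 6, 0, 0, 1.5, 0, 6, -2, 0, 2, 0, 6, -5, 0, 2, 0, 6, -9, 0, 2, -0.1, 6, -12, 0, 2, -0.24, 6, -12, 0, 2, -0.38, 6, -12, 0, 2, -0.52, 6, -12, 0, 2, -0.66, 6, -12, 0, 2, -0.8]

```text
time: 24.7
position: [0.5142, 0.0909, 0.1002]
tcp_rot: [0.655, 0.268, -0.654, 0.268]
force: [0.2, -0.6, 0.8]
width: 0.683
```

Run:
```python
from h import *
go((.637,-.02,.06),-.03)
```

```text
t 24.7 pos [0.5142 0.0909 0.1002] hy -0.794 F [ 0.2 -0.6  0.8] tilt [ 0.002  0.001 -1.   ] w 0.68
shift cm [ 4.04 16.51 -0.97] turn -0.764
```

Emit:
step_arm:
  increments: [6, 0, 2, 0, -0.12, 6, 0, 4.5, -0.2, -0.25, 6, 0, 7, -0.4, -0.38, 6, 0, 9.5, -0.6, -0.5, 6, 0, 12, -0.8, -0.62, 6, 0, 14, -1.0, -0.74, 6, 0, 16, -1.0, -0.764, 6, 1, 16.5, -1.0, -0.764, 6, 3, 16.5, -1.0, -0.764, 6, 4, 16.5, -1.0, -0.764]

```text
time: 25.7
position: [0.6345, -0.0201, 0.0577]
tcp_rot: [-0.509, -0.491, 0.51, -0.49]
force: [-0.2, -0.2, -0.2]
width: 0.685
```

Run:
```python
from h import *
print(np.round(bot.get_obs()['joints'],2))
go((.637,-.02,-.02),-.03)
I={n:bot.capture(n) for n in("wrist","scene","side")}
for n in I: cv2.imwrite(f"pics/{n}14.png",I[n][:,:,::-1])
```

```text
[-0.46  0.62  0.55  1.79 -0.42  0.85  0.25]
t 25.7 pos [ 0.6345 -0.0201  0.0577] hy -0.037 F [-0.2 -0.2 -0.2] tilt [-0.002  0.    -1.   ] w 0.68
shift cm [ 7.77  0.27 -0.02] turn -0.007
```

View pics/wrist14.png

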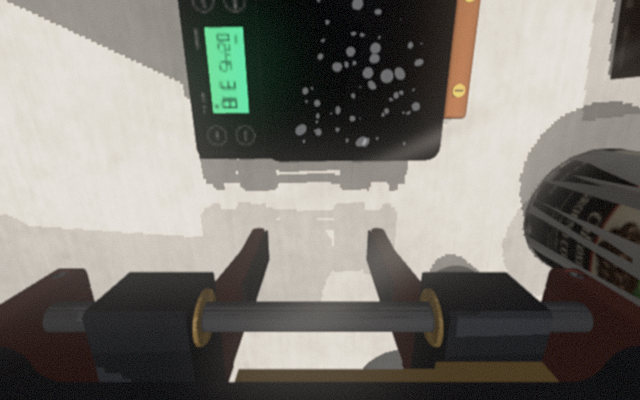

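View pics/side14.png

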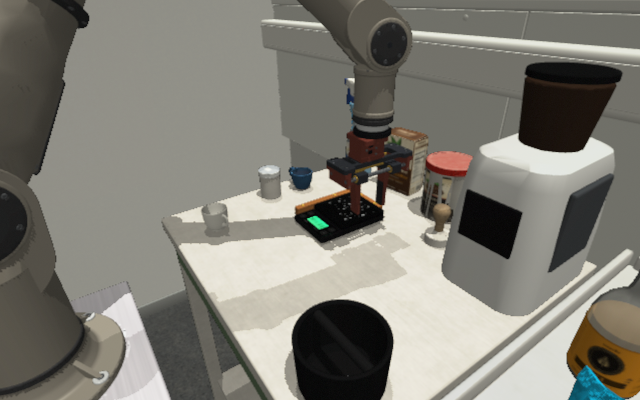

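Emit:
step_arm:
  increments: [6, 1.5, 0.1, 0, 0, 6, 3, 0.2, 0, 0, 6, 4.5, 0.3, 0, 0, 6, 6, 0.3, 0, 0, 6, 7, 0.3, 0, 0, 6, 7.6, 0.3, 0, 0, 6, 7.8, 0.3, -0.3, 0, 6, 7.8, 0.3, -0.7, 0, 6, 7.8, 0.3, -1.1, 0, 6, 7.8, 0.3, -1.5, 0]

```text
time: 26.85
position: [0.6398, -0.0052, -0.0177]
tcp_rot: [0.509, 0.491, -0.508, 0.491]
force: [0.9, -0.1, 0.4]
width: 0.678
```

Run:
```python
from h import *
go((.637,.0225,-.02),-.03)
I={n:bot.capture(n) for n in("wrist",)}
for n in I: cv2.imwrite(f"pics/{n}15.png",I[n][:,:,::-1])
```

```text
t 26.85 pos [ 0.6398 -0.0052 -0.0177] hy -0.036 F [ 0.9 -0.1  0.4] tilt [ 0.001  0.    -1.   ] w 0.68
shift cm [ 0.23 -0.38 -2.76] turn -0.006
```

View pics/wrist15.png

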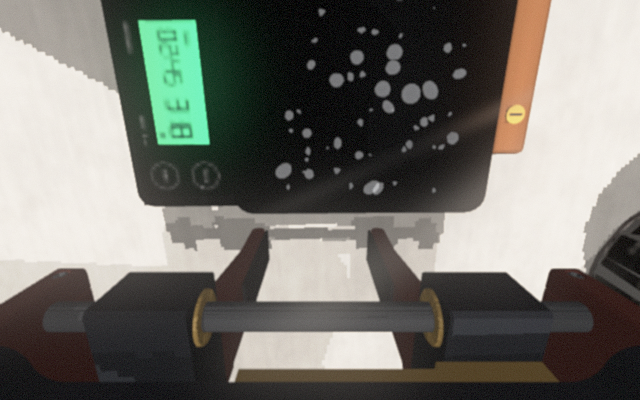

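Emit:
step_arm:
  increments: [6, 0.1, 0, -0.3, 0, 6, 0.2, 0, -0.6, 0, 6, 0.2, 0, -0.9, 0, 6, 0.2, 0, -1.1, 0, 6, 0.2, 0, -1.3, 0, 6, 0.2, 0, -1.5, 0, 6, 0.2, 0, -1.6, 0, 6, 0.2, 0, -1.7, 0, 6, 0.2, 0, -1.8, 0, 6, 0.2, 0, -1.9, 0]

```text
time: 27.9
position: [0.6394, 0.0118, -0.0203]
tcp_rot: [-0.509, -0.491, 0.51, -0.491]
force: [-2.7, -3.8, 1.8]
width: 0.683
```

Emit:
step_arm:
  increments: [6, 0, 0, -0.1, 0, 6, 0, 0, -0.2, 0, 6, 0, 0, -0.3, 0, 6, 0, 0, -0.4, 0, 6, 0, 0, -0.4, 0, 6, 0, 0, -0.5, 0, 6, 0, 0, -0.5, 0, 6, 0, 0, -0.6, 0, 6, 0, 0, -0.6, 0, 6, 0, 0, -0.6, 0]

```text
time: 28.9
position: [0.6393, 0.0177, -0.0203]
tcp_rot: [-0.508, -0.491, 0.51, -0.491]
force: [-2.1, -6.0, 3.1]
width: 0.683
```

Run:
```python
from h import *
go((.637,.0225,-.02),-.03)
I={n:bot.capture(n) for n in("wrist","scene","side")}
for n in I: cv2.imwrite(f"pics/{n}16.png",I[n][:,:,::-1])
i=np.hstack([cv2.resize(I["scene"][150:240,280:390],None,fx=3.6,fy=3.6),cv2.resize(I["side"][170:260,290:400],None,fx=3.6,fy=3.6)])
cv2.imwrite("pics/z16.png",i[:,:,::-1])
```

```text
t 28.9 pos [ 0.6393  0.0177 -0.0203] hy -0.037 F [-2.1 -6.   3.1] tilt [-0.002 -0.001 -1.   ] w 0.68
shift cm [-0.03 -0.25 -0.47] turn -0.007
```

View pics/wrist16.png

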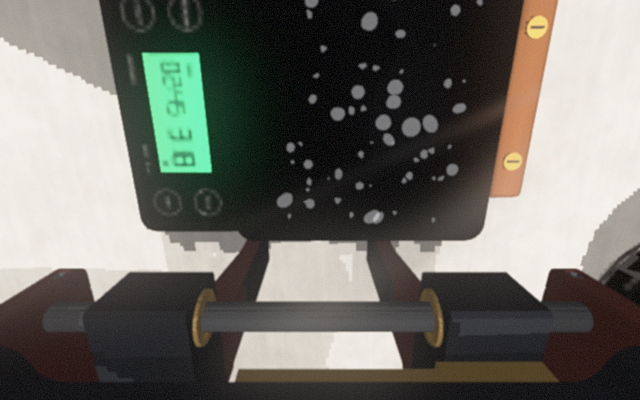

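View pics/z16.png

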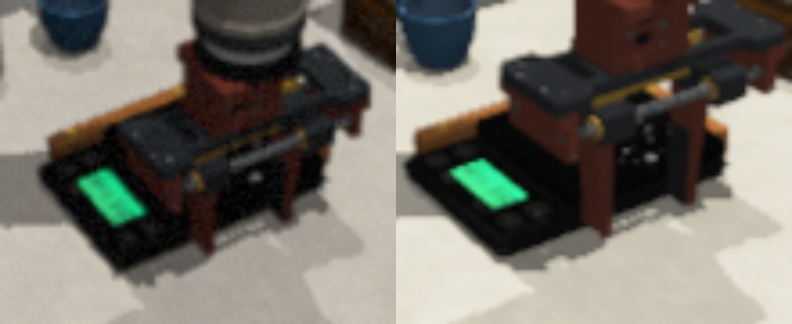

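Emit:
step_arm:
  increments: [6, 0, 0, -0.05, 0, 6, 0, 0, -0.1, 0, 6, 0, 0, -0.15, 0, 6, 0, 0, -0.2, 0, 6, 0, 0, -0.25, 0, 6, 0, 0, -0.3, 0, 6, 0, 0, -0.35, 0, 6, 0, 0, -0.4, 0, 6, 0, 0, -0.4, 0, 6, 0, 0, -0.4, 0]

```text
time: 30.05
position: [0.6399, 0.0185, -0.0202]
tcp_rot: [-0.508, -0.489, 0.511, -0.492]
force: [-2.0, -10.9, 0.8]
width: 0.688
```

Emit:
step_arm:
  increments: [6, 0, 0, -0.05, 0, 6, 0, 0, -0.1, 0, 6, 0, 0, -0.15, 0, 6, 0, 0, -0.2, 0, 6, 0, 0, -0.25, 0, 6, 0, 0, -0.3, 0, 6, 0, 0, -0.3, 0, 6, 0, 0, -0.3, 0, 6, 0, 0, -0.3, 0, 6, 0, 0, -0.3, 0]

```text
time: 31.05
position: [0.6403, 0.0185, -0.02]
tcp_rot: [-0.508, -0.488, 0.512, -0.492]
force: [-0.6, -16.2, -0.0]
width: 0.684
```

Emit:
step_arm:
  increments: [6, 0, 0, 0.3, 0, 6, 0, 0, 0.6, 0, 6, 0, 0, 1.5, 0, 6, 0, 0, 2.5, 0, 6, -2, 0, 3, 0, 6, -6, 0, 3, 0, 6, -11, 0, 3, 0, 6, -12, 0, 4, 0, 6, -12, 0, 6, 0, 6, -12, 0, 6, 0]

```text
time: 32.05
position: [0.6381, -0.0372, 0.1004]
tcp_rot: [0.51, 0.489, -0.51, 0.49]
force: [-0.2, -0.9, 0.4]
width: 0.68
```

Run:
```python
from h import *
go((.637,.0225,-.02),-.03)
I={n:bot.capture(n) for n in("wrist","scene","side")}
for n in I: cv2.imwrite(f"pics/{n}17.png",I[n][:,:,::-1])
i=np.hstack([cv2.resize(I["scene"][150:240,280:390],None,fx=3.6,fy=3.6,interpolation=cv2.INTER_CUBIC),cv2.resize(I["side"][170:260,290:400],None,fx=3.6,fy=3.6,interpolation=cv2.INTER_CUBIC)])
cv2.imwrite("pics/z17.png",cv2.convertScaleAbs(i[:,:,::-1],alpha=1.5,beta=20))
```

```text
t 32.05 pos [ 0.6381 -0.0372  0.1004] hy -0.04 F [-0.2 -0.9  0.4] tilt [ 0.001 -0.001 -1.   ] w 0.68
shift cm [12.03 -0.36 -5.97] turn -0.01
```

View pics/wrist17.png

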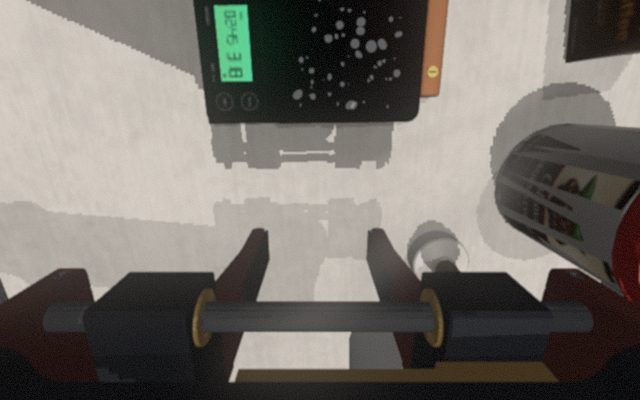

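View pics/z17.png

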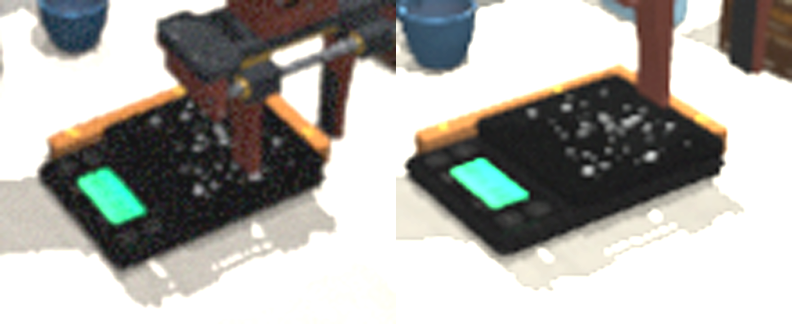

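The views show it flush to both rails. I'll move up front and look straight down at both seams, then give a last tap on the front if needed.

Emit:
step_arm:
  increments: [6, -1, -1, -1.5, 0.14, 6, -2, -2, -3, 0.28, 6, -3, -3, -4.5, 0.42, 6, -3, -4, -6, 0.56, 6, -3, -5, -7.5, 0.7, 6, -3, -6, -9, 0.84, 6, -3, -7.5, -10.5, 0.98, 6, -3, -9, -11.5, 1.12, 6, -3, -11, -12.5, 1.26, 6, -3, -12.5, -13, 1.4]

```text
time: 33.2
position: [0.5165, 0.1029, 0.1289]
tcp_rot: [-0.705, -0.047, 0.706, -0.046]
force: [-0.5, -0.4, 0.2]
width: 0.686
```

Run:
```python
from h import *
print(np.round(bot.get_obs()['joints'],2))
go((.495,.09,.10),-np.pi/2-.03)
I={n:bot.capture(n) for n in("wrist","scene","side")}
for n in I: cv2.imwrite(f"pics/{n}18.png",I[n][:,:,::-1])
for n in ("scene","side"):
    s=fit({n:I[n]},'scale',(.64,.096,-.03),pad=6); print(n,np.round(s,4))
i=np.hstack([cv2.resize(I["scene"][150:240,280:390],None,fx=3.6,fy=3.6,interpolation=cv2.INTER_CUBIC),cv2.resize(I["side"][170:260,290:400],None,fx=3.6,fy=3.6,interpolation=cv2.INTER_CUBIC)])
cv2.imwrite("pics/z18.png",cv2.convertScaleAbs(i[:,:,::-1],alpha=2,beta=20))
```

```text
[-1.1   0.5   1.05  2.02 -0.55  0.93 -1.21]
t 33.2 pos [0.5165 0.1029 0.1289] hy -1.439 F [-0.5 -0.4  0.2] tilt [-0.002  0.    -1.   ] w 0.69
shift cm [2.89 0.99 2.29] turn 0.162
scene [ 0.6367  0.0985 -0.0397  0.0724]
side [ 0.637   0.1016 -0.0282  0.093 ]
```

View pics/wrist18.png

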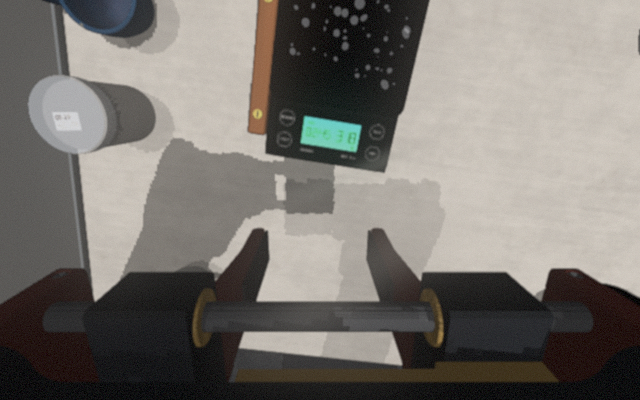

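View pics/z18.png

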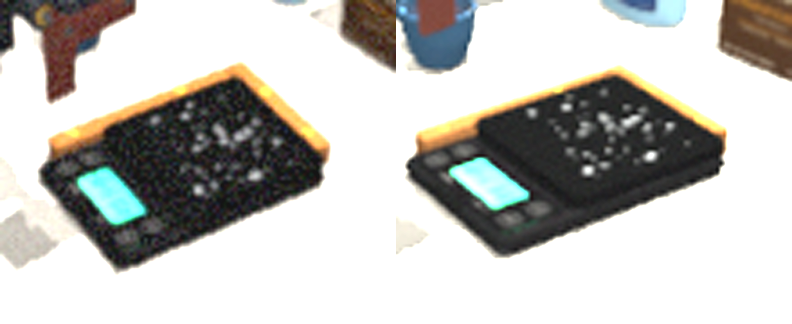

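Emit:
step_arm:
  increments: [6, 0, 0.4, 0.6, 0.08, 6, 1, 0.8, 1.2, 0.16, 6, 3, 1.1, 1.9, 0.16, 6, 6, 1.1, 1.9, 0.16, 6, 9, 1.1, 1.9, 0.16, 6, 11.5, 1.1, 1.9, 0.16, 6, 13, 1.1, 1.9, 0.16, 6, 14, 1.1, 1.9, 0.16, 6, 14.6, 1.1, 1.9, 0.16, 6, 14.9, 1.1, 1.9, 0.16]

```text
time: 34.35
position: [0.5013, 0.087, -0.0195]
tcp_rot: [0.707, -0.009, -0.707, -0.009]
force: [0.0, -0.7, 0.3]
width: 0.68
```

Run:
```python
from h import *
go((.529,.09,-.02),-np.pi/2-.03)
cv2.imwrite("pics/wrist19.png",bot.capture("wrist")[:,:,::-1])
```

```text
t 34.35 pos [ 0.5013  0.087  -0.0195] hy -1.595 F [ 0.  -0.7  0.3] tilt [ 0.  0. -1.] w 0.68
shift cm [ 0.06 -0.37 -2.77] turn 0.006
```

View pics/wrist19.png

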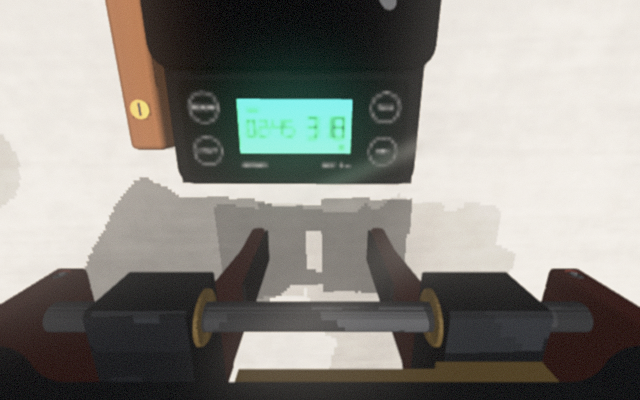

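Emit:
step_arm:
  increments: [6, 0, -0.4, -0.3, 0, 6, 0, -0.8, -0.7, 0, 6, 0, -1.2, -1.1, 0, 6, 0, -1.2, -1.5, 0, 6, 0, -1.2, -1.8, 0, 6, 0, -1.2, -2.1, 0, 6, 0, -1.2, -2.4, 0, 6, 0, -1.2, -2.6, 0, 6, 0, -1.2, -2.8, 0, 6, 0, -1.2, -2.9, 0]

```text
time: 35.4
position: [0.5296, 0.0983, -0.0194]
tcp_rot: [-0.707, 0.009, 0.707, 0.009]
force: [-2.7, 0.5, 2.3]
width: 0.682
```

Emit:
step_arm:
  increments: [6, 0, 0, -0.05, 0, 6, 0, 0, -0.1, 0, 6, 0, 0, -0.15, 0, 6, 0, 0, -0.2, 0, 6, 0, 0, -0.25, 0, 6, 0, 0, -0.3, 0, 6, 0, 0, -0.35, 0, 6, 0, 0, -0.4, 0, 6, 0, 0, -0.4, 0, 6, 0, 0, -0.4, 0]

```text
time: 36.4
position: [0.5295, 0.0983, -0.0199]
tcp_rot: [-0.704, 0.009, 0.71, 0.009]
force: [-12.6, 0.2, 10.3]
width: 0.684
```

Firm against the back rail at the same position as before (0.5295 against 0.5292). Retracting.

Emit:
step_arm:
  increments: [6, 0, 0, 0.4, 0, 6, 0, 0, 1.0, 0, 6, 0, 0, 2.5, 0, 6, 0, 0, 4, 0, 6, -2, 0, 5, 0, 6, -6, 0, 5, 0, 6, -10, 0, 5, 0, 6, -14, 0, 5, 0, 6, -17, 0, 5, 0, 6, -18, 0, 5, 0]

```text
time: 37.4
position: [0.4861, 0.0999, 0.1634]
tcp_rot: [0.709, -0.008, -0.705, -0.01]
force: [1.0, -0.2, 0.3]
width: 0.683
```

Run:
```python
from h import *
o=bot.get_obs();print(o['time'],o['position'],o['force'])
I={n:bot.capture(n) for n in("wrist","scene","side")}
for n in I: cv2.imwrite(f"pics/{n}20.png",I[n][:,:,::-1])
for n in ("scene","side"):
    K,R,t=cam(n)
    s=fit({n:I[n]},'scale',(.64,.096,-.03),pad=6); print(n,np.round(s,4))
    for th in ("coffee_scale","corner_guide","tamper","cocoa_shaker","espresso_cup","blue_cup"):
        for d in bot.mark_of(n,th)[:1]: print(n,th,round(d['confidence'],2),np.round(R.T@(np.array(d['centre'])-t),3))
i=np.hstack([cv2.resize(I["scene"][150:240,280:390],None,fx=3.6,fy=3.6,interpolation=cv2.INTER_CUBIC),cv2.resize(I["side"][170:260,290:400],None,fx=3.6,fy=3.6,interpolation=cv2.INTER_CUBIC)])
cv2.imwrite("pics/z20.png",cv2.convertScaleAbs(i[:,:,::-1],alpha=1.6,beta=20))
```

```text
37.4 [0.48605299 0.09990902 0.16338008] [ 0.961488   -0.18527475  0.3327546 ]
scene [ 0.6378  0.0976 -0.0395  0.0735]
scene coffee_scale 0.91 [0.634 0.093 0.004]
scene corner_guide 0.73 [ 0.731  0.156 -0.003]
scene tamper 0.61 [ 0.761 -0.116  0.   ]
scene cocoa_shaker 0.7 [ 0.564  0.308 -0.001]
scene espresso_cup 0.74 [0.378 0.226 0.001]
scene blue_cup 0.66 [ 0.731  0.164 -0.001]
side [ 0.6371  0.1019 -0.0351  0.0922]
side coffee_scale 0.67 [ 0.637  0.101 -0.006]
side corner_guide 0.85 [ 0.731  0.159 -0.002]
side tamper 0.88 [ 0.762 -0.114  0.001]
side cocoa_shaker 0.63 [ 0.562  0.307 -0.002]
side espresso_cup 0.8 [ 0.374  0.225 -0.003]
side blue_cup 0.56 [ 0.66   0.314 -0.001]
```

View pics/z20.png

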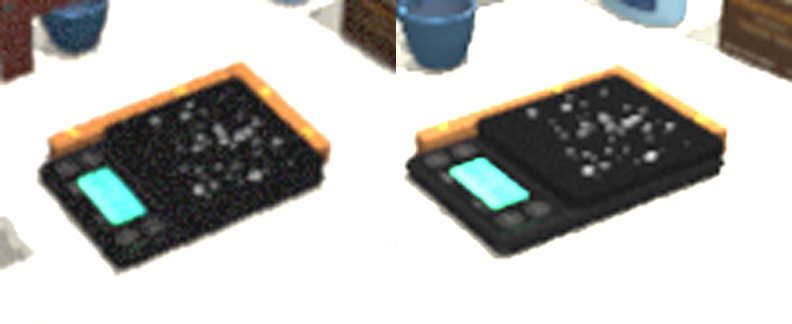

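View pics/wrist20.png

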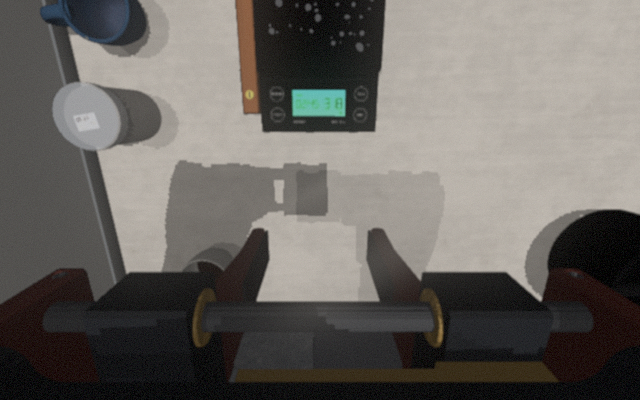

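Run:
```python
import cv2
i=cv2.imread("pics/wrist20.png")[0:140,215:400]
i=cv2.resize(i,None,fx=4.2,fy=4.2,interpolation=cv2.INTER_CUBIC);cv2.imwrite("pics/w20z.png",cv2.convertScaleAbs(i,alpha=1.8,beta=30))
```

```text
(no output)
```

View pics/w20z.png

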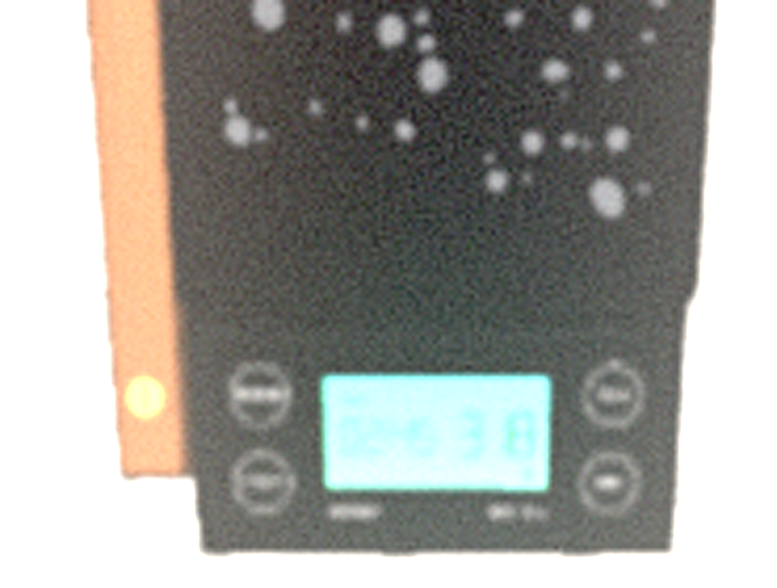

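The wrist view shows no light between scale and side rail, and the edges are parallel. Handing in.

```bash
python3 -c "
from rig import bot
print(bot.get_obs()['time']);print(bot.sign_off())"
```

```text
38.15
the job is handed in; nothing more can be done
None
```

The scale is home and square in the corner guide as far as the last pictures show, and I handed the job in at 38.15 s of the 64 s allowed.

**What I did:** I pushed the scale left, then forward onto the back rail, then left onto the side rail. A last tap on the front end did not move it. I never gripped or lifted it.

**Last checks**
- **Rear edge:** it stopped firmly at about 13 N. The stop position was the same in both forward pushes (0.5292 and 0.5295 m).
- **Left side:** it stopped firmly at 11 to 16 N, with no further movement. The last close-up shows no gap at the side rail.
- **Position:** the fitted scale centre is about (0.637, 0.100) m at a yaw of -0.035 to -0.04. The guide fits were rougher, giving its yaw as -0.03 to -0.035.
- **Bystanders:** the tamper, shaker and both cups read within about 6 mm of their first positions. The exception is one scene-camera reading for the blue cup that landed on the guide; the side camera shows the cup where it was.

**What went wrong on the way**
- **Finger height:** open fingertips sit 28 mm above the tool point, and I first misjudged their height.
- **Passes over the scale:** two early passes went over the scale with no measurable force instead of pushing it.
- **First left push:** those tips were about 17 mm up, slightly above the 4–15 mm push band. I then found the table by touch (15 N), and every later push used about 8 mm.

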